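Set up the right-angle driver in low gear and put the sockets away

TASK

Get the right-angle driver in the vise ready for slow heavy driving: shift its gear knob from high into low, towards the spindle, rocking the spindle by hand until the teeth mesh and the knob goes fully home, and push the extension bar down onto the square drive until the spring ball clicks and it is fully seated. Put all the loose sockets away standing in the stepped tray, long ones in the low row and short ones in the raised row, and do not disturb the other tools on the bench.

Things in the scene. Friction and masses are not known exactly. Their poses are not given: they have to be found in the camera images.
- knob_center (a point): Centre of the gear knob on top of the driver held in the vise: black ribbed block 26 mm wide, 20 mm long along its travel, 22 mm high. The flat top of the gear case (74 mm wide) is 13 mm below this point. It slides level, straight towards the spindle (plan view), from high to low gear. Behind it nothing stands higher than the gear case top for 120 mm, so a finger fits there.
- gear_knob (a joint): Knob travel (m): 0 high gear, 0.018 low gear, fully home. Sprung over its middle at 0.006: before that it springs back to high (about 4 N to start it), past it it is drawn to low with 2 to 4 N. With the teeth butting end to end it stops hard at about 0.0085 and stays there when let go; when the spindle is rocked to where teeth face gaps, it snaps home by itself.
- collar_center (a point): Knurled round steel collar of the output spindle (axis straight up), the place to grip and rock it: 46 mm across, 31 mm high; this point is at its middle. The gear head, 82 mm across, lies 17 mm below this point. Turns with about 0.12 N m. Six teeth inside, 1.05 rad apart, so rocking up to 0.6 rad either way meets a gap. In low gear it is held, with 0.07 rad of play either way.
- drive (a point): Foot of the square drive on the spindle axis, at the top of the collar (15.5 mm above collar_center). The square stands 24 mm up from here: 12.7 mm wide, with a tapered nose over the last 5 mm. z = spindle axis, up; x and y = normal to the square's faces; the spring ball is in the +x face.
- drive_ball (a joint): Spring ball in the side of the square drive, 12 mm above its foot (m): 0 when out (free, or clicked into the groove in the extension's hole), up to 0.0025 pressed in. Pushing the extension past it takes 6 to 15 N.
- extension_center (a point): Extension bar, dark steel, 114 mm long, 0.4 kg, thick end down in a fixed wooden cup (68 mm across, rim 30 mm above the bench). Point: its centre, 57 mm above the lower end; z = axis, up. Boss 34 mm across to 36 mm up, round shank 25 mm across from 43 to 96 mm, square top. Hole in the lower end: square, 14.2 mm wide, 27 mm deep (x, y normal to its sides). Seated, its lower end rests on the collar.
- tray: Stepped two-row socket tray of blue sheet steel, fixed on the bench, 276 mm long (its y) and 139 mm wide (its x). Origin under its centre, on the bench. Low row on its -x side, raised row on its +x side. Long sockets in the low row and short ones on the raised row come out with level tops.
- low_row (a point): Middle of the floor of the tray's low row, for long sockets: floor 3 mm above the bench, 65 mm wide (along x), 270 mm long (along y), outer lip 24 mm high, the lip towards the raised row 37 mm above the bench.
- raised_row (a point): Middle of the floor of the tray's raised row, for short sockets: floor 24 mm above the bench, 65 mm wide (along x), 270 mm long (along y); lip 37 mm above the bench towards the low row, 42 mm on the outer side and both ends.
- long1_center (a point): Long impact socket: dark steel cylinder 52 mm across and 63 mm high, standing upright, 0.35 kg. The point is at its centre, half-way up; z = its axis. May be absent.
- long2_center (a point): Long impact socket: dark steel cylinder 52 mm across and 63 mm high, standing upright, 0.35 kg. The point is at its centre, half-way up; z = its axis. May be absent.
- long3_center (a point): Long impact socket: dark steel cylinder 52 mm across and 63 mm high, standing upright, 0.35 kg. The point is at its centre, half-way up; z = its axis. May be absent.
- short1_center (a point): Short impact socket: dark steel cylinder 52 mm across and 42 mm high, standing upright, 0.23 kg. The point is at its centre, half-way up; z = its axis. May be absent.
- short2_center (a point): Short impact socket: dark steel cylinder 52 mm across and 42 mm high, standing upright, 0.23 kg. The point is at its centre, half-way up; z = its axis. May be absent.
- short3_center (a point): Short impact socket: dark steel cylinder 52 mm across and 42 mm high, standing upright, 0.23 kg. The point is at its centre, half-way up; z = its axis. May be absent.
- tape_roll: Bystander: roll of blue masking tape lying flat, 100 mm across, 36 mm high. Origin under its centre.
- screw_jar: Bystander: steel screw jar with dark lid, 72 mm across, 100 mm high. Origin under its centre.
- wrench: Bystander: spanner, 200 mm long, lying along its x. Origin under its middle.
Mind the look-alikes: they are no part of the job. Leave any red look-alike of the part that bears long3_center alone.

How it is judged:
At the end, for the whole second after the job is handed in: Gear knob home in low (past 16.5 of 18 mm); extension upright on the drive, within 1.5 mm of the collar, ball out again (within 0.7 mm); every socket upright (0.12 rad) on its row's floor (6 mm), long low, short raised, centre within 10 mm of the row's middle line (value of joint gear_knob above 0.0165 m and z of extension_center in the frame of drive between 0.05 and 0.0585 m and x of extension_center in the frame of drive between -0.004 and 0.004 m and y of extension_center in the frame of drive between -0.004 and 0.004 m and angle between the z axis of extension_center and the z axis of drive, either way round below 0.08 rad and value of joint drive_ball below 0.0007 m and x of long1_center in the frame of tray between -0.044 and -0.024 m and y of long1_center in the frame of tray between -0.12 and 0.12 m and z of long1_center in the frame of tray between 0.0285 and 0.0405 m and angle between each of long1_center, long2_center, long3_center, short1_center, short2_center, short3_center's own z axis and vertical below 0.12 rad and x of long2_center in the frame of tray between -0.044 and -0.024 m and y of long2_center in the frame of tray between -0.12 and 0.12 m and z of long2_center in the frame of tray between 0.0285 and 0.0405 m and x of long3_center in the frame of tray between -0.044 and -0.024 m and y of long3_center in the frame of tray between -0.12 and 0.12 m and z of long3_center in the frame of tray between 0.0285 and 0.0405 m and x of short1_center in the frame of tray between 0.024 and 0.044 m and y of short1_center in the frame of tray between -0.12 and 0.12 m and z of short1_center in the frame of tray between 0.039 and 0.051 m and x of short2_center in the frame of tray between 0.024 and 0.044 m and y of short2_center in the frame of tray between -0.12 and 0.12 m and z of short2_center in the frame of tray between 0.039 and 0.051 m and x of short3_center in the frame of tray between 0.024 and 0.044 m and y of short3_center in the frame of tray between -0.12 and 0.12 m and z of short3_center in the frame of tray between 0.039 and 0.051 m); the robot touches nothing.
It fails at once if another tool on the bench (tape roll, screw jar, spanner) is moved more than 30 mm (distance of any of tape_roll, screw_jar, wrench from where it was at the start of the episode above 0.03 m).
Of long1, long2, long3, short1, short2, short3 only 4 to 6 are there at a start; the rules pass over those that are not, and their reading is None.
At some moment in a run one of long1, long2, long3, short1, short2, short3 may be knocked a few centimetres aside while the robot is not near it.
It also fails if it takes over 210 s, if anything falls off the work surface, if the arm or the gripper's body presses on something with over 40 N, if the wrist force passes 120 N, or if a joint passes its speed limit or range.

ROBOT

A 6-joint arm with a two-finger parallel gripper is mounted at the origin on the work surface. World frame = base frame: x ahead of the robot, y to its left, z up, the work surface at z = 0. Lengths are in m, angles in rad, forces in N, time in s.
With the tool pointing down it reaches from about 0.35 to 0.975 m from the base axis. Payload 4.9 kg.
Tool frame: the origin (TCP) lies at the very end of the fingers, on their centre line; the grasp point (between the pads) lies 19 mm behind it; y points along the fingers, z is the direction in which the jaws open and shut, and the axes are right-handed (so a half turn about y gives the same grasp; the last joint's range is limited). The gripper opens to 85 mm and grips with 20 to 120 N. Pads are 22 mm wide; open, the fingers measure 114 mm over their backs; the gripper's body (76 mm by 85 mm) begins 54 mm behind the grasp point. The pads swing forward as they close: fully open they stand 13 mm farther back than shut.
Start: joints at [-1.445, 0.053, 1.613, -0, 1.476, -0.119], TCP at [0.151, -0.606, 0.231] pointing down, gripper open.
Joint ranges: [-3.01, 3.01], [-1.01, 2.22], [0.06, 2.58], [-1.02, 4.17], [0.09, 2.62], [-3.14, 3.14]. Speed limits (rad/s): [2.57, 2.57, 3.14, 3.14, 3.14, 3.14].

INTERFACE

Orientations are given as a rotation vector (axis times angle).
In Python, from station import monitor, viewer, ticket gives the robot as it stands.
- The arm moves only by the tool servo_tool, never from a script. Its argument "commands" is one flat list of numbers, 7 for each row, row after row: the turn, a rotation vector about the tool's x, y, z in rad, then the shift along the tool's x, y, z in cm, then the opening, from 0 (shut) to 1 (fully open). In form: [rx, ry, rz, dx, dy, dz, claw, rx, ry, rz, dx, dy, dz, claw, ...]. A call has 1 to 20 rows; each row shifts and turns the pose as measured when the row begins, along the tool's axes as they then stand; what a row does not reach is not made up. A row lasts 1/10 s, in which the tool goes at most 50 mm and 8.59 degrees, less where a joint would pass 70% of its speed; a pose out of reach is approached as far as the arm can. A call is refused whole if a number of a shift passes 5 or a number of a turn 0.15, either way. A call with a gripper value outside its range is refused whole. The fingers move at their own pace and stop on an object; "grip_force" is the grip in N (left out, the last holds). Time passes only in rows, so rows that do not move let the fingers close. It gives the time, the measured TCP pose, the force and the opening at its end, in the units of the state.
- monitor.get_obs(): the state, without advancing time (a new reading comes with each control period).
- viewer.get_image(name): name is "side" or "top"; returns a dict with "frame" (400x640x3 uint8, red, green, blue), "depth" (400x640 float32, m along the optical axis (not along the pixel's ray), 0 where there is no reading), "camera_matrix" (3x3 intrinsics, pixels), "dist_coeffs" ([k1, k2, p1, p2, k3] as OpenCV has them; the pictures are not rectified), "cam_to_world" (4x4, takes a point from camera to world coordinates). Camera axes: x right, y down, z forward; pixel columns grow to the right and rows downward; lengths in m; the calibration is good to about 2 mm. A picture is of the moment at which its call begins.
- ticket.finish_job(): hands the job in, once; it reports no verdict.
The state is a dict: "t": time; "q": joint angles; "dq": joint speeds; "effort": joint torques, N m; "tool_pos": TCP position; "tool_rot": TCP orientation; "contact_force": force on the tool from outside, world axes, zero at the start; "wrist_torque": the same for the moment, N m; "opening": finger opening in m.
Only numpy, scipy, OpenCV 4.12 (cv2) and the standard library are available. Lean on these libraries where they do the work, as an engineer would, in place of code of your own. Each camera call takes 0.05 s, during which the arm holds its last target.

## Working session

There is one attempt and no reset: what is moved stays moved. The work goes in short steps, Python scripts to look and compute and a tool call to move; the robot and the scene stay as the last step left them, time stands still between calls to the robot, and variables do not carry over. Pictures are saved under pics/ and viewed, and the job is handed in when it is done.

Besides the shell and the picture viewer there is one more tool, called after "Emit:" by a JSON object that holds its "op" and its "data". servo_tool: Moves the arm, as the interface text tells. Its arguments: {"type":"object","properties":{"commands":{"type":"array","items":{"type":"number"}},"grip_force":{"type":"number"}},"required":["commands"]}

```bash
mkdir -p pics; cat > h.py <<'E'
import numpy as np, cv2
from scipy.spatial.transform import Rotation as R
from station import monitor, viewer, ticket
def grab(n,save=None):
    im=viewer.get_image(n)
    if save: cv2.imwrite('pics/'+save,cv2.cvtColor(im['frame'],cv2.COLOR_RGB2BGR))
    return im
def pts(im):
    d=im['depth'];h,w=d.shape
    u,v=np.meshgrid(np.arange(w),np.arange(h))
    p=cv2.undistortPoints(np.stack([u,v],-1).reshape(-1,1,2).astype(np.float64),im['camera_matrix'],im['dist_coeffs']).reshape(h,w,2)
    P=np.dstack([p[...,0]*d,p[...,1]*d,d])
    T=im['cam_to_world'];W=P@T[:3,:3].T+T[:3,3]
    W[d<=0]=np.nan
    return W
def ray(im,u,v,z):
    p=cv2.undistortPoints(np.array([[[u,v]]],float),im['camera_matrix'],im['dist_coeffs']).reshape(2)
    T=im['cam_to_world'];r=T[:3,:3]@np.array([p[0],p[1],1]);o=T[:3,3]
    return o+r*(z-o[2])/r[2]
def proj(im,X):
    Ti=np.linalg.inv(im['cam_to_world'])
    rv=cv2.Rodrigues(Ti[:3,:3])[0]
    return cv2.projectPoints(np.array(X,float).reshape(-1,1,3),rv,Ti[:3,3],im['camera_matrix'],im['dist_coeffs'])[0].reshape(-1,2)
E
python3 - <<'E'
from h import *
for n in('top','side'):
    im=grab(n,n+'0.png');print(n,im['cam_to_world'].round(3).tolist(),im['camera_matrix'].tolist(),im['dist_coeffs'])
o=monitor.get_obs();print(o);print(R.from_rotvec(o['tool_rot']).as_matrix().round(3))
E
```

```text
top [[-0.028, -0.982, 0.189, 0.324], [-1.0, 0.027, -0.006, 0.026], [0.001, -0.189, -0.982, 1.146], [0.0, 0.0, 0.0, 1.0]] [[427.6853914153542, 0.0, 322.0890054170662], [0.0, 427.6853914153542, 199.3140231189132], [0.0, 0.0, 1.0]] [-0.02196167  0.          0.          0.          0.        ]
side [[-0.994, -0.071, 0.087, 0.44], [-0.112, 0.663, -0.741, 0.787], [-0.005, -0.746, -0.666, 0.871], [0.0, 0.0, 0.0, 1.0]] [[432.9754425092366, 0.0, 316.2630319849999], [0.0, 432.9754425092366, 198.9173450524712], [0.0, 0.0, 1.0]] [0.0172525 0.        0.        0.        0.       ]
{'t': 0.1, 'q': array([-1.44500938e+00,  5.33342585e-02,  1.61418325e+00, -3.17310202e-05,
        1.47598866e+00, -1.18997378e-01]), 'dq': array([-0.00106548, -0.00317705, -0.00336113,  0.00176774,  0.00014657,
       -0.00131412]), 'effort': array([ 1.20419998e-03, -3.94900775e+01, -3.71360815e+01, -2.07227259e-05,
        3.96690506e-03,  5.24382617e-07]), 'tool_pos': array([ 0.15138789, -0.60579756,  0.23014317]), 'tool_rot': array([-0.25729039,  2.09333647, -2.08930479]), 'contact_force': array([-0.29856971,  0.30982204, -0.33085252]), 'wrist_torque': array([ 0.04218882, -0.02974341,  0.07575372]), 'opening': 0.08551750780365287}
[[-0.97  -0.     0.242]
 [-0.242  0.002 -0.97 ]
 [-0.    -1.    -0.002]]
```

View pics/top0.png

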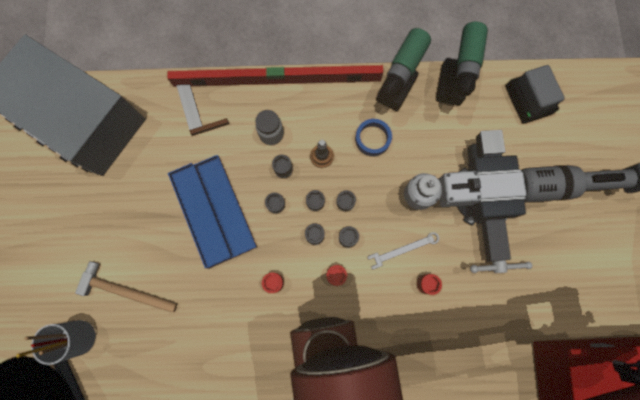

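View pics/side0.png

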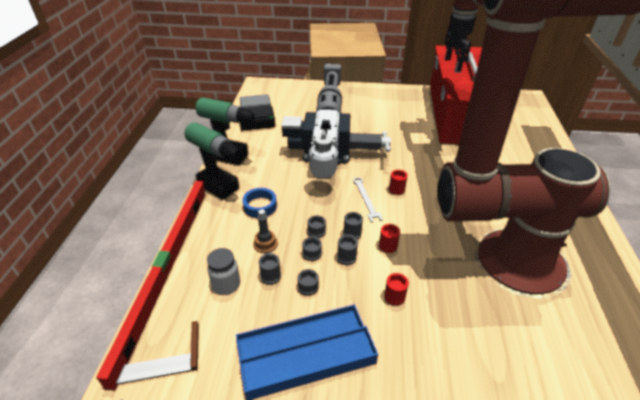

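The top view shows the tray at about (212,210) and dark sockets at (282,165), (275,203), (316,200), (346,200), (315,234) and (348,236). Three red look-alikes are at (273,282), (337,273) and (430,284). The extension in its cup is at (321,153) and the driver's spindle head at (425,190). Next I'll measure these.

```bash
python3 - <<'E'
from h import *
im=grab('top');W=pts(im)
np.save('top0.npy',W)
f=im['frame']
for (u,v) in [(282,165),(275,203),(316,200),(346,200),(315,234),(348,236),(273,282),(337,273)]:
    reg=W[v-16:v+17,u-16:u+17]
    z=reg[...,2]; zm=np.nanpercentile(z,97)
    m=(z>np.nanmax([0.03,zm-0.008]))
    # largest comp near
    P=reg[m]; 
    uv=np.argwhere(m).mean(0)
    (c,rad)=cv2.minEnclosingCircle(P[:,:2].astype(np.float32))
    print((u,v),'ztop',zm.round(4),'bbox mid',((P.min(0)+P.max(0))/2).round(4),'circ',np.round(c,4),round(rad,4), len(P))
# crops
def crop(x0,x1,y0,y1,s,n):
    cv2.imwrite('pics/'+n,cv2.resize(cv2.cvtColor(f[y0:y1,x0:x1],cv2.COLOR_RGB2BGR),None,fx=s,fy=s,interpolation=cv2.INTER_CUBIC))
crop(260,380,130,255,4.5,'c_sock.png'); crop(395,540,125,280,3.8,'c_drv.png'); crop(160,265,145,275,4.4,'c_tray.png')
E
```

```text
(282, 165) ztop 0.0649 bbox mid [0.6323 0.1224 0.0631] circ [0.6322 0.1228] 0.0267 155
(275, 203) ztop 0.0441 bbox mid [0.5349 0.1434 0.0434] circ [0.5345 0.1437] 0.0264 154
(316, 200) ztop 0.0441 bbox mid [0.5375 0.0358 0.0447] circ [0.5378 0.0372] 0.0265 155
(346, 200) ztop 0.0442 bbox mid [ 0.5353 -0.0455  0.0422] circ [ 0.5354 -0.0448] 0.0263 157
(315, 234) ztop 0.0655 bbox mid [0.4468 0.0403 0.0633] circ [0.4468 0.0404] 0.0263 159
(348, 236) ztop 0.0652 bbox mid [ 0.4365 -0.0482  0.0634] circ [ 0.4366 -0.0477] 0.026 163
(273, 282) ztop 0.065 bbox mid [0.3248 0.1492 0.0633] circ [0.3256 0.15  ] 0.0261 173
(337, 273) ztop 0.0657 bbox mid [ 0.3398 -0.0131  0.0644] circ [ 0.3393 -0.0129] 0.0259 159
```

View pics/c_sock.png

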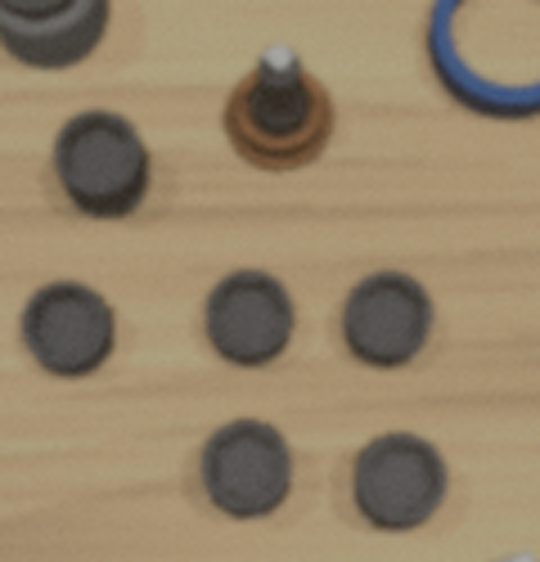

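View pics/c_drv.png

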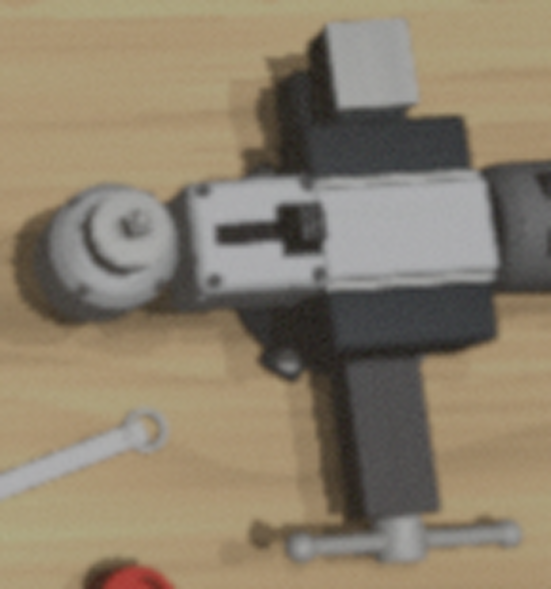

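View pics/c_tray.png

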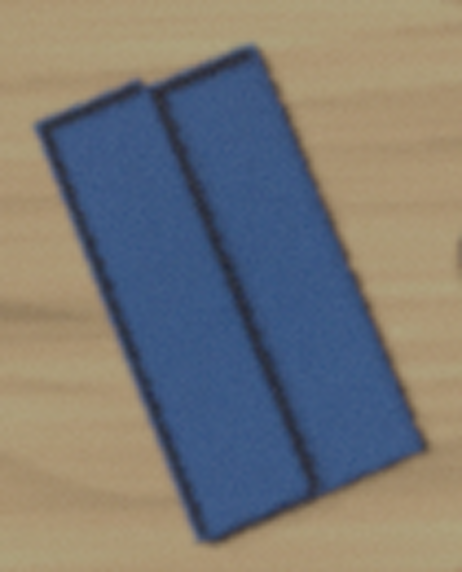

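```bash
python3 - <<'E'
from h import *
ims={n:grab(n) for n in('top','side')}
Ws={n:pts(ims[n]) for n in ims}
W=Ws['top'];f=ims['top']['frame'].astype(int)
# tray
m=(f[...,2]>f[...,0]+25)&(np.arange(640)[None,:]<270)&(np.arange(640)[None,:]>150)&(np.arange(400)[:,None]>140)
P=W[m];P=P[np.isfinite(P).all(1)]
z=P[:,2];print('z hist',np.histogram(z,bins=np.arange(-.01,.06,.005)))
for n,lo,hi in(('low',-.005,.012),('raised',.018,.031),('all',-.01,.06)):
    Q=P[(z>lo)&(z<hi)]
    r=cv2.minAreaRect(Q[:,:2].astype(np.float32)*1000);print(n,len(Q),np.round(r[0],1),np.round(r[1],1),round(r[2],2),'med',np.median(Q,0).round(4),'mean',Q.mean(0).round(4))
# driver z map
for v in (178,184,188,192,200): print(v,[ '%.3f'%W[v,u,2] for u in range(404,530,4)])
print('XY', W[190,424].round(4),W[190,470].round(4),W[150,321].round(4))
# extension
for n,(u,v) in(('top',(321,150)),('side',(264,228))):
    r=Ws[n][v-30:v+30,u-22:u+22].reshape(-1,3)
    for lo in np.arange(.03,.15,.01):
        q=r[(r[:,2]>lo)&(r[:,2]<lo+.01)]
        if len(q): print(n,round(lo,3),len(q),q.min(0).round(4),q.max(0).round(4))
for n,b in(('top',(300,135,345,175)),('side',(240,200,290,255)),('side',(290,60,400,200))):
    c=ims[n]['frame'][b[1]:b[3],b[0]:b[2]];s=min(10,560//max(c.shape[:2]))
    cv2.imwrite('pics/x_%s_%d.png'%(n,b[0]),cv2.resize(c[...,::-1],None,fx=s,fy=s,interpolation=cv2.INTER_CUBIC))
E
```

```text
z hist (array([   0,   89, 1476,  702,   13,   20, 1258, 1233,   83,  145,   80,
          8,    0]), array([-0.01 , -0.005,  0.   ,  0.005,  0.01 ,  0.015,  0.02 ,  0.025,
        0.03 ,  0.035,  0.04 ,  0.045,  0.05 ,  0.055]))
low 2276 [535.  283.9] [269.3  65.1] 22.56 med [0.5312 0.2822 0.004 ] mean [0.5326 0.2824 0.004 ]
raised 2527 [520.5 311.6] [274.5 137.4] 22.43 med [0.5047 0.3419 0.0249] mean [0.5064 0.3399 0.025 ]
all 5107 [520. 312.] [275.5 138.2] 22.5 med [0.5159 0.3135 0.0224] mean [0.5174 0.3135 0.0164]
178 ['-0.000', '0.002', '0.146', '0.150', '0.155', '0.189', '0.189', '0.190', '0.187', '0.114', '0.150', '0.152', '0.150', '0.149', '0.153', '0.149', '0.152', '0.154', '0.173', '0.136', '0.133', '0.137', '0.137', '0.135', '0.136', '0.132', '0.137', '0.132', '0.130', '0.138', '0.135', 'nan']
184 ['-0.001', '0.124', '0.155', '0.155', '0.187', '0.193', '0.205', '0.209', '0.186', '0.113', '0.147', '0.152', '0.149', '0.151', '0.151', '0.154', '0.155', '0.168', '0.175', '0.176', '0.135', '0.135', '0.136', '0.137', '0.136', '0.133', '0.133', '0.136', '0.139', '0.135', '0.135',
[... 1445 characters left out ...]
 [0.6589 0.0076 0.1101] [0.6751 0.0229 0.1198]
top 0.12 25 [0.6594 0.0076 0.1203] [0.6761 0.0226 0.1261]
side 0.03 285 [ 0.6417 -0.1306  0.0301] [0.7629 0.0468 0.04  ]
side 0.04 81 [ 0.6527 -0.1257  0.0401] [0.7569 0.0352 0.0498]
side 0.05 56 [0.6247 0.0141 0.0504] [0.6814 0.1098 0.0599]
side 0.06 86 [0.6113 0.0146 0.06  ] [0.6797 0.118  0.0691]
side 0.07 33 [0.6574 0.0131 0.0703] [0.6788 0.0303 0.0799]
side 0.08 19 [0.6572 0.019  0.0812] [0.6813 0.0302 0.0899]
side 0.09 33 [0.6567 0.0144 0.09  ] [0.6792 0.0307 0.1   ]
side 0.1 45 [0.6574 0.007  0.1003] [0.6803 0.0302 0.1098]
side 0.11 20 [0.6611 0.0162 0.1104] [0.6767 0.0283 0.12  ]
side 0.12 23 [0.6625 0.0122 0.1211] [0.6755 0.0244 0.1273]
```

```bash
python3 - <<'E'
from h import *
for n in('top','side'):
    im=grab(n);W=pts(im)
    def sel(lo,hi,x0,x1,y0,y1):
        m=(W[...,2]>lo)&(W[...,2]<hi)&(W[...,0]>x0)&(W[...,0]<x1)&(W[...,1]>y0)&(W[...,1]<y1); return W[m]
    for nm,a in(('collar',(.181,.197,.48,.58,-.27,-.17)),('head',(.14,.16,.46,.60,-.268,-.15)),('square',(.199,.23,.48,.58,-.27,-.17)),('knob',(.163,.185,.49,.59,-.40,-.27)),('case',(.145,.158,.46,.60,-.36,-.275)),('exttop',(.12,.135,.62,.7,-.02,.05))):
        P=sel(*a)
        if len(P)<3: print(n,nm,len(P));continue
        c,r=cv2.minEnclosingCircle(P[:,:2].astype(np.float32));rr=cv2.minAreaRect(P[:,:2].astype(np.float32)*1000)
        print(n,nm,len(P),'circ',np.round(c,4),round(r,4),'rect',np.round(rr[0],1),np.round(rr[1],1),round(rr[2],1),'zmed',np.median(P[:,2]).round(4),'bbox',P.min(0)[:2].round(4),P.max(0)[:2].round(4))
E
```

```text
top collar 304 circ [ 0.5361 -0.2272] 0.0249 rect [ 536.6 -227.2] [46.9 48. ] 42.2 zmed 0.1877 bbox [ 0.5122 -0.2519] [ 0.5603 -0.2026]
top head 451 circ [ 0.5358 -0.2273] 0.0411 rect [ 535.2 -226. ] [80.5 76.6] 37.5 zmed 0.1505 bbox [ 0.4948 -0.2659] [ 0.5765 -0.1879]
top square 40 circ [ 0.5358 -0.2263] 0.0082 rect [ 536.1 -226.7] [13.2 12.9] 17.9 zmed 0.2074 bbox [ 0.5282 -0.2341] [ 0.543  -0.2189]
top knob 109 circ [ 0.5399 -0.3414] 0.0147 rect [ 540.7 -341.3] [26.5 20.4] 3.5 zmed 0.1736 bbox [ 0.5271 -0.3516] [ 0.5537 -0.3311]
top case 900 circ [ 0.5395 -0.3175] 0.0511 rect [ 539.1 -317.4] [73.7 83.4] 2.5 zmed 0.1509 bbox [ 0.5017 -0.3599] [ 0.5769 -0.275 ]
top exttop 27 circ [0.6675 0.0151] 0.0086 rect [667.1  15.3] [12.8 12.5] 41.3 zmed 0.1221 bbox [0.659  0.0076] [0.676  0.0226]
side collar 145 circ [ 0.5372 -0.2279] 0.0266 rect [ 538.3 -224.7] [45.8 48.4] 82.7 zmed 0.1891 bbox [ 0.5137 -0.2496] [ 0.5618 -0.2024]
side head 300 circ [ 0.537  -0.2268] 0.0424 rect [ 537.3 -220.3] [70.1 79.6] 89.3 zmed 0.1511 bbox [ 0.4975 -0.2557] [ 0.5769 -0.1853]
side square 34 circ [ 0.5389 -0.2257] 0.0096 rect [ 537.2 -225. ] [13.9 17.3] 6.0 zmed 0.2072 bbox [ 0.53   -0.2334] [ 0.545  -0.2163]
side knob 60 circ [ 0.5404 -0.3401] 0.0144 rect [ 541.1 -338.5] [24.6 21.7] 1.7 zmed 0.1747 bbox [ 0.5289 -0.3496] [ 0.5536 -0.3279]
side case 244 circ [ 0.5407 -0.3174] 0.0521 rect [ 541.2 -315.2] [72.5 81.4] 3.8 zmed 0.1532 bbox [ 0.5035 -0.3582] [ 0.5777 -0.2763]
side exttop 24 circ [0.6692 0.0159] 0.0089 rect [670.5  17.7] [12.5 16. ] 49.2 zmed 0.124 bbox [0.662  0.0077] [0.6756 0.0252]
```

View pics/x_side_240.png

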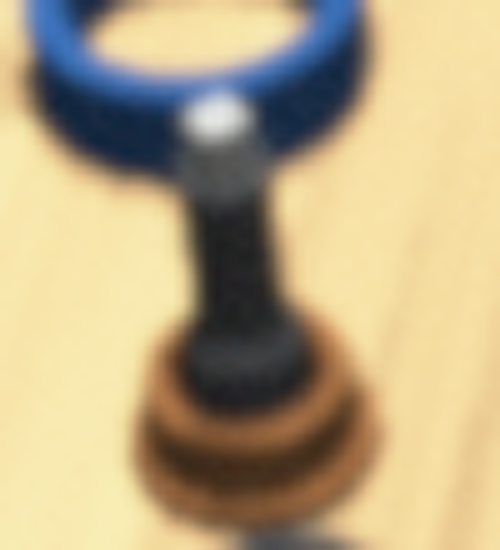

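View pics/x_side_290.png

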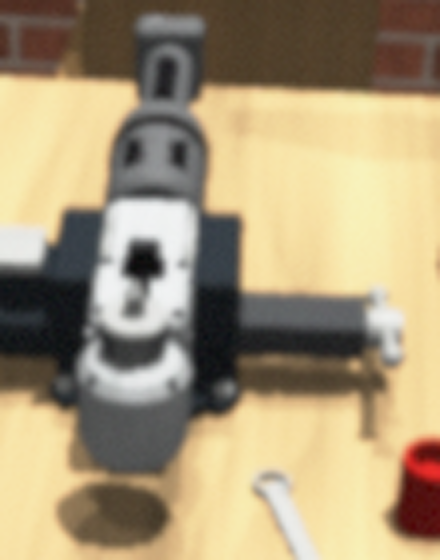

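View pics/x_top_300.png

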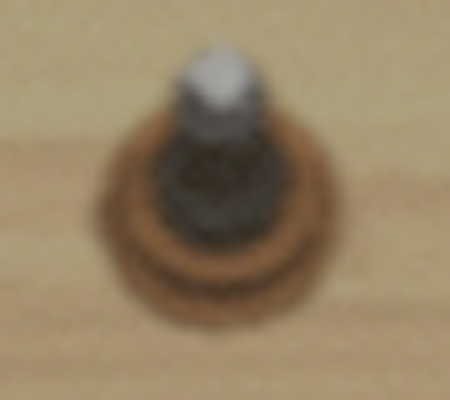

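The six dark sockets match the description: longs at (282,165), (315,234) and (348,236) with tops 65 mm up, shorts at (275,203), (316,200) and (346,200) with tops 44 mm up. The three red ones are look-alikes to leave alone. I'm starting with the gear knob.

```bash
cat >> h.py <<'E'
def plan(x,y,z,yaw_deg=None):
    o=monitor.get_obs();M=R.from_rotvec(o['tool_rot']).as_matrix();p=o['tool_pos']
    yaw=np.degrees(np.arctan2(M[1,2],M[0,2]))
    d=M.T@(np.array([x,y,z])-p)*100
    s='t=%.1f pos=%s yaw=%.1f tilt=%.2fdeg F=%s op=%.4f q6=%.2f | tool d(cm)=%s'%(o['t'],p.round(4),yaw,np.degrees(np.arccos(-M[2,1])),o['contact_force'].round(1),o['opening'],o['q'][5],d.round(2))
    if yaw_deg is not None:
        dy=(yaw_deg-yaw+180)%360-180
        s+=' ry=%.3f'%(-np.radians(dy))
        a=np.radians(yaw+dy);N=np.array([[np.sin(a),0,np.cos(a)],[-np.cos(a),0,np.sin(a)],[0,-1,0]])
        s+=' d after turn=%s'%((N.T@(np.array([x,y,z])-p)*100).round(2))
    print(s)
E
python3 -c "
from h import *
plan(.5425,-.40,.23,3)"
```

```text
t=0.3 pos=[ 0.1515 -0.6062  0.231 ] yaw=-76.0 tilt=0.03deg F=[ 0.6  0.  -0.1] op=0.0851 q6=-0.12 | tool d(cm)=[-42.94   0.11 -10.53] ry=-1.378 d after turn=[-18.55   0.1   40.13]
```

Emit:
{"op": "servo_tool", "data": {"commands": [0,-0.15,0,0,0,0,0,0,-0.15,0,0,0,0,0,0,-0.15,0,0,0,0,0,0,-0.15,0,0,0,0,0,0,-0.15,0,0,0,0,0,0,-0.15,0,0,0,0,0,0,-0.15,0,0,0,0,0,0,-0.15,0,0,0,0,0,0,-0.15,0,0,0,0,0]}}

```text
t: 1.25
tool_pos: [0.1514, -0.6059, 0.2305]
tool_rot: [-1.223, 1.188, -1.186]
contact_force: [-1.1, -1.0, -0.1]
opening: -0.0
```

```bash
python3 -c "
from h import *
plan(.5425,-.40,.23,3)"
```

```text
t=1.2 pos=[ 0.1514 -0.6059  0.2305] yaw=1.7 tilt=0.07deg F=[-1.1 -1.  -0.1] op=-0.0000 q6=-1.48 | tool d(cm)=[-19.4    0.07  39.71] ry=-0.022 d after turn=[-18.52   0.05  40.13]
```

Emit:
{"op": "servo_tool", "data": {"commands": [0,-0.022,0,-1.9,0,4,0,0,0,0,-1.9,0,4,0,0,0,0,-1.9,0,4,0,0,0,0,-1.9,0,4,0,0,0,0,-1.9,0,4,0,0,0,0,-1.9,0,4,0,0,0,0,-1.9,0,4,0,0,0,0,-1.9,0,4,0,0,0,0,-1.9,0,4,0,0,0,0,-1.4,0,4,0,0,0,0,0,0,0,0]}}

```text
t: 2.35
tool_pos: [0.555, -0.3937, 0.2305]
tool_rot: [-1.233, 1.17, -1.173]
contact_force: [-0.8, -0.3, -0.2]
opening: 0.0002
```

```bash
python3 -c "
from h import *
plan(.543,-.385,.158,3)"
```

```text
t=2.4 pos=[ 0.555  -0.3937  0.2305] yaw=2.9 tilt=0.10deg F=[-0.8 -0.3 -0.2] op=0.0002 q6=-0.78 | tool d(cm)=[-0.94  7.25 -1.16] ry=-0.002 d after turn=[-0.93  7.25 -1.15]
```

Emit:
{"op": "servo_tool", "data": {"commands": [0,0,0,0,3,-1.2,0,0,0,0,0,3,0,0,0,0,0,0,1.2,0,0,0,0,0,0,0,0,0,0,0,0,-1,0,0,0,0,0,0,-1,0,0,0,0,0,0,0,0,0,0]}}

```text
t: 3.05
tool_pos: [0.5439, -0.3744, 0.1613]
tool_rot: [-1.234, 1.163, -1.178]
contact_force: [0.1, -0.4, 0.1]
opening: 0.0001
```

```bash
python3 - <<'E'
from h import *
plan(.543,-.36,.158,3)
im=grab('top','k1.png');f=im['frame'][130:260,400:540]
cv2.imwrite('pics/k1.png',cv2.resize(f[...,::-1],None,fx=4,fy=4))
E
```

```text
t=3.0 pos=[ 0.5439 -0.3744  0.1613] yaw=3.0 tilt=0.49deg F=[ 0.1 -0.4  0.1] op=0.0001 q6=-0.77 | tool d(cm)=[-1.44  0.32 -0.01] ry=0.000 d after turn=[-1.44  0.33 -0.01]
```

View pics/k1.png

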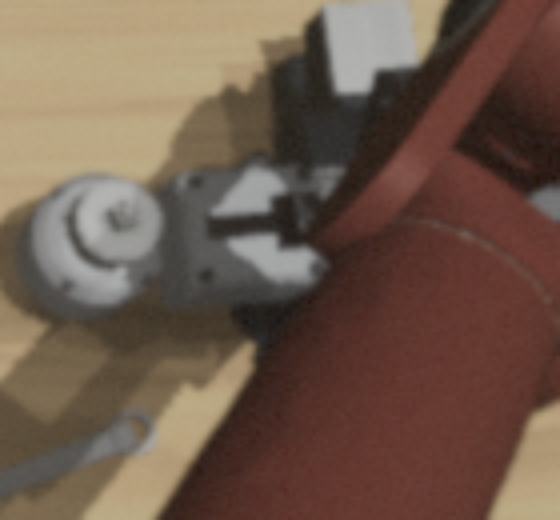

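Emit:
{"op": "servo_tool", "data": {"commands": [0,0,0,-0.5,0,0,0,0,0,0,-0.5,0,0,0,0,0,0,-0.5,0,0,0,0,0,0,-0.5,0,0,0,0,0,0,-0.4,0,0,0]}}

```text
t: 3.6
tool_pos: [0.5437, -0.354, 0.1643]
tool_rot: [-1.24, 1.154, -1.191]
contact_force: [0.8, -9.3, -3.3]
opening: -0.0
```

Emit:
{"op": "servo_tool", "data": {"commands": [0,0,0,-0.4,0,0,0,0,0,0,-0.4,0,0,0]}}

```text
t: 3.8
tool_pos: [0.5436, -0.3536, 0.1646]
tool_rot: [-1.251, 1.143, -1.208]
contact_force: [2.9, -15.8, -7.3]
opening: -0.0002
```

```bash
python3 - <<'E'
from h import *
im=grab('top');f=im['frame'][130:260,400:540]
cv2.imwrite('pics/k2.png',cv2.resize(f[...,::-1],None,fx=4,fy=4))
W=pts(im);m=(W[...,2]>.165)&(W[...,2]<.185)&(abs(W[...,0]-.54)<.02)&(W[...,1]>-.36)&(W[...,1]<-.27)
P=W[m];print(len(P),P.min(0),P.max(0));plan(.543,-.34,.158)
E
```

```text
3 [ 0.54757165 -0.32491591  0.16669335] [ 0.55131974 -0.3233119   0.17110166]
t=3.9 pos=[ 0.5436 -0.3536  0.1646] yaw=2.9 tilt=2.46deg F=[  2.2 -16.9  -6.5] op=0.0001 q6=-0.73 | tool d(cm)=[-1.39  0.61 -0.  ]
```

View pics/k2.png

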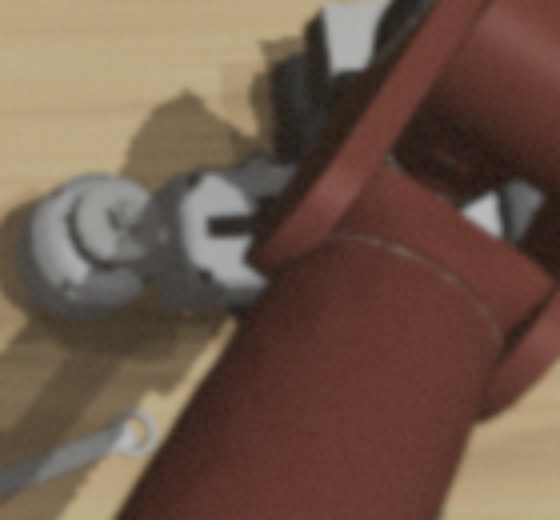

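The knob has stopped about 8 mm along, so the teeth are butting. I'll back off, straighten the tool and go to the spindle.

Emit:
{"op": "servo_tool", "data": {"commands": [0,0,0,1,0,0,0,0,0,0,1,-2,0,0,0,0,0,0,-5,0,0.5,0,0,0,0,-4,0,0.6,0,0,0,0,0,0,0.7]}}

```text
t: 4.35
tool_pos: [0.5415, -0.3683, 0.276]
tool_rot: [-1.25, 1.15, -1.201]
contact_force: [0.6, -0.1, 1.0]
opening: 0.0433
```

```bash
python3 - <<'E'
from h import *
plan(.5365,-.227,.26,18)
o=monitor.get_obs();M=R.from_rotvec(o['tool_rot']).as_matrix();print(M.round(3), 'level fix rotvec(tool)',np.cross([0,1,0],M.T@[0,0,-1]).round(3))
f=viewer.get_image('side');im=f;W=pts(im);m=(W[...,2]>.165)&(W[...,2]<.185)&(abs(W[...,0]-.54)<.02)&(W[...,1]>-.36)&(W[...,1]<-.27)
P=W[m];print(len(P),P.min(0),P.max(0))
cv2.imwrite('pics/k3.png',cv2.resize(im['frame'][40:200,250:420][...,::-1],None,fx=3.5,fy=3.5))
im=grab('top');cv2.imwrite('pics/k4.png',cv2.resize(im['frame'][130:260,400:540][...,::-1],None,fx=4,fy=4))
E
```

```text
t=4.3 pos=[ 0.5415 -0.3683  0.276 ] yaw=2.8 tilt=1.94deg F=[ 0.6 -0.1  1. ] op=0.0433 q6=-0.75 | tool d(cm)=[-14.18   1.13   0.19] ry=-0.264 d after turn=[-13.59   1.6    3.89]
[[ 0.049  0.01   0.999]
 [-0.998 -0.032  0.05 ]
 [ 0.033 -0.999  0.008]] level fix rotvec(tool) [-0.008  0.     0.033]
57 [ 0.53017937 -0.3419166   0.16541886] [ 0.55333187 -0.31629729  0.18095707]
```

View pics/k3.png

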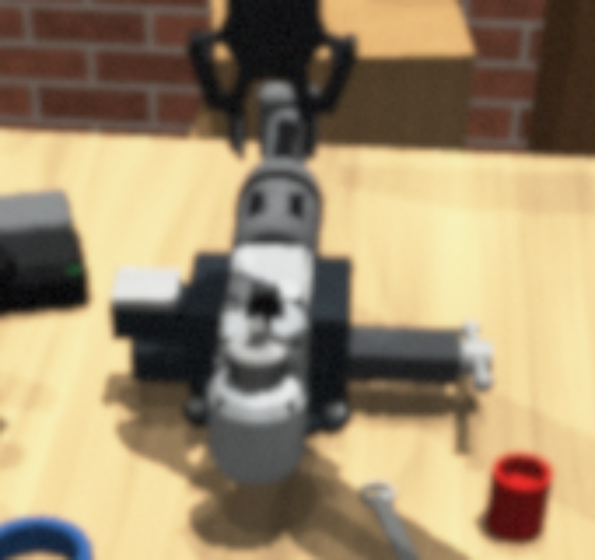

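View pics/k4.png

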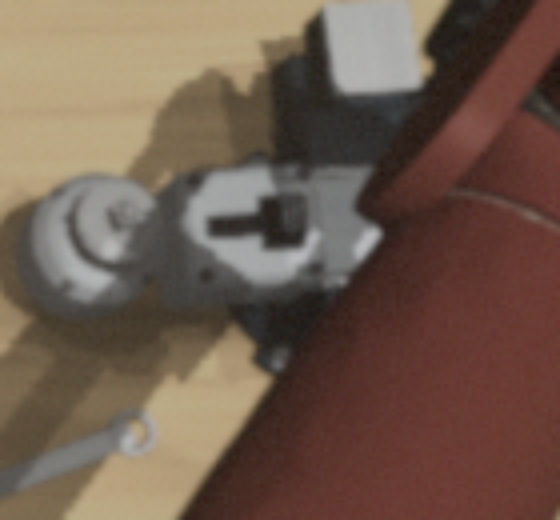

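Emit:
{"op": "servo_tool", "data": {"commands": [-0.008,0,0.033,-3,0,0,0.6,0,-0.13,0,-3,0,0,0.6,0,-0.13,0,-3,0,0,0.6,0,0,0,-3,0,2,0.6,0,0,0,-1.5,1,1,0.6,0,0,0,0,0,0,0.6]}}

```text
t: 5.05
tool_pos: [0.5398, -0.2117, 0.2455]
tool_rot: [-1.338, 1.0, -0.937]
contact_force: [0.3, -0.5, -0.6]
opening: 0.0512
```

```bash
cat >> h.py <<'E'
def level():
    o=monitor.get_obs();M=R.from_rotvec(o['tool_rot']).as_matrix();print('level fix',np.cross([0,1,0],M.T@[0,0,-1]).round(3))
E
python3 - <<'E'
from h import *
plan(.5365,-.227,.192,18);level()
E
```

```text
t=5.0 pos=[ 0.5398 -0.2117  0.2455] yaw=18.4 tilt=2.20deg F=[ 0.3 -0.5 -0.6] op=0.0512 q6=-0.83 | tool d(cm)=[ 1.52  5.31 -0.71] ry=0.007 d after turn=[ 1.35  5.35 -0.79]
level fix [ 0.017  0.    -0.034]
```

Emit:
{"op": "servo_tool", "data": {"commands": [0.017,0,-0.034,1.4,0,-0.8,0.6,0,0,0,0,0,0,0.6]}}

```text
t: 5.25
tool_pos: [0.5352, -0.2254, 0.2416]
tool_rot: [-1.345, 0.974, -0.962]
contact_force: [0.4, -0.3, 1.2]
opening: 0.0511
```

```bash
python3 - <<'E'
from h import *
plan(.5365,-.227,.192,18);level()
E
```

```text
t=5.2 pos=[ 0.5352 -0.2254  0.2416] yaw=18.5 tilt=0.39deg F=[ 0.4 -0.3  1.2] op=0.0511 q6=-0.85 | tool d(cm)=[0.22 4.96 0.1 ] ry=0.009 d after turn=[0.19 4.96 0.08]
level fix [ 0.004  0.    -0.005]
```

Emit:
{"op": "servo_tool", "data": {"commands": [0,0,0,0.2,2.5,0.1,0.6,0,0,0,0,2,0,0.6,0,0,0,0,0.4,0,0.5,0,0,0,0,0,0,0.3], "grip_force": 25}}

```text
t: 5.65
tool_pos: [0.5353, -0.2264, 0.1899]
tool_rot: [-1.342, 0.981, -0.959]
contact_force: [0.2, 0.1, 0.6]
opening: 0.0294
```

```bash
python3 - <<'E'
from h import *
plan(.5365,-.227,.192,18);level()
im=grab('side');cv2.imwrite('pics/s1.png',cv2.resize(im['frame'][60:200,250:390][...,::-1],None,fx=4,fy=4))
E
```

```text
t=5.7 pos=[ 0.5353 -0.2264  0.1899] yaw=18.4 tilt=0.75deg F=[0.2 0.1 0.6] op=0.0294 q6=-0.85 | tool d(cm)=[ 0.1  -0.21  0.09] ry=0.006 d after turn=[ 0.1  -0.21  0.1 ]
level fix [ 0.007  0.    -0.011]
```

View pics/s1.png

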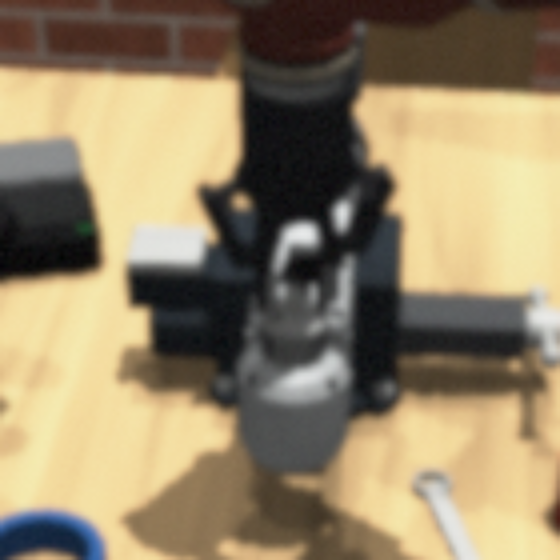

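```bash
python3 - <<'E'
from h import *
im=grab('side')
X=[[.5365,-.227,.188],[.5365,-.227,.212],[.5365,-.227,.155],[.54,-.332,.175],monitor.get_obs()['tool_pos']]
print(((proj(im,X)-[250,60])*4).round(0))
E
```

```text
[[295. 313.]
 [295. 284.]
 [295. 352.]
 [304. 249.]
 [296. 310.]]
```

```bash
python3 - <<'E'
from h import *
im=grab('side');c=im['frame'][110:150,290:360]
c=np.clip((c/255.)**.5*255,0,255).astype(np.uint8)
cv2.imwrite('pics/s2.png',cv2.resize(c[...,::-1],None,fx=10,fy=10,interpolation=cv2.INTER_CUBIC))
E
```

```text
(no output)
```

View pics/s2.png

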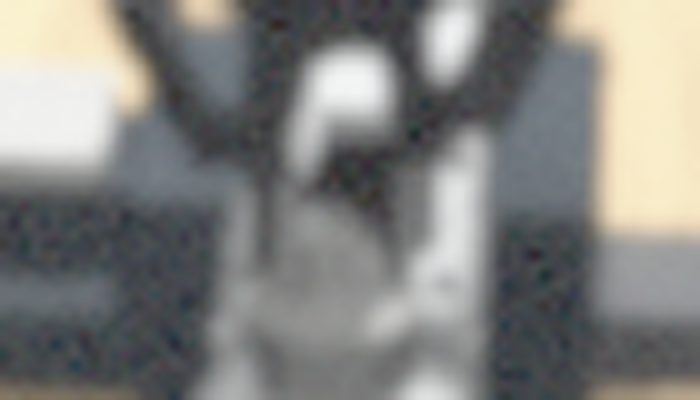

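Emit:
{"op": "servo_tool", "data": {"commands": [0,0,0,0,-0.1,0,0,0,0,0,0,0,0,0,0,0,0,0,0,0,0,0,0,0,0,0,0,0], "grip_force": 25}}

```text
t: 6.2
tool_pos: [0.5371, -0.2268, 0.1937]
tool_rot: [-1.341, 0.975, -0.964]
contact_force: [0.7, -0.4, -3.4]
opening: 0.0116
```

```bash
python3 - <<'E'
from h import *
plan(.5365,-.227,.192,18);level();print(monitor.get_obs()['wrist_torque'])
E
```

```text
t=6.2 pos=[ 0.5371 -0.2268  0.1937] yaw=18.4 tilt=0.44deg F=[ 0.7 -0.4 -3.4] op=0.0116 q6=-0.85 | tool d(cm)=[ 0.    0.17 -0.06] ry=0.006 d after turn=[ 0.    0.17 -0.06]
level fix [ 0.002  0.    -0.008]
[-0.03296248 -0.14740102 -0.00035125]
```

Emit:
{"op": "servo_tool", "data": {"commands": [0,0.1,0,0,0,0,0,0,0.1,0,0,0,0,0,0,0.1,0,0,0,0,0], "grip_force": 40}}

```text
t: 6.5
tool_pos: [0.5372, -0.2268, 0.1938]
tool_rot: [-1.213, 1.207, -1.194]
contact_force: [0.4, -0.1, -3.3]
opening: 0.0112
```

```bash
cat >> h.py <<'E'
def knob(name):
    for n in('top','side'):
        im=grab(n);W=pts(im);m=(W[...,2]>.165)&(W[...,2]<.185)&(abs(W[...,0]-.54)<.02)&(W[...,1]>-.36)&(W[...,1]<-.27)
        P=W[m]
        if len(P): print(n,'knob',len(P),P.min(0).round(4),P.max(0).round(4))
        c=im['frame'];c=c[130:260,400:540] if n=='top' else c[60:190,250:390]
        cv2.imwrite('pics/%s_%s.png'%(name,n),cv2.resize(c[...,::-1],None,fx=4,fy=4))
    o=monitor.get_obs();print('torque',o['wrist_torque'].round(3))
E
python3 - <<'E'
from h import *
plan(.5365,-.227,.192,18);knob('r1')
E
```

```text
t=6.5 pos=[ 0.5372 -0.2268  0.1938] yaw=0.7 tilt=0.42deg F=[ 0.4 -0.1 -3.3] op=0.0112 q6=-0.54 | tool d(cm)=[ 0.02  0.18 -0.07] ry=-0.303 d after turn=[-0.    0.18 -0.07]
top knob 99 [ 0.5264 -0.3428  0.1653] [ 0.5536 -0.3228  0.1803]
side knob 30 [ 0.5425 -0.3431  0.1662] [ 0.5528 -0.3183  0.1806]
torque [-0.079 -0.124  0.002]
```

View pics/r1_top.png

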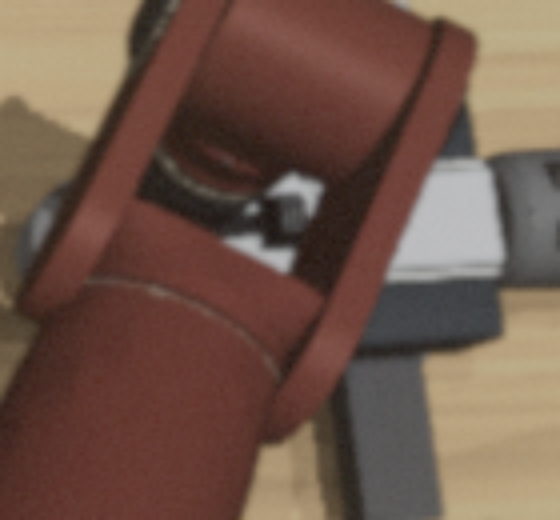

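Torque about the axis is nearly zero, so the jaws are slipping on the nose. I'll grip the collar instead, as advised.

Emit:
{"op": "servo_tool", "data": {"commands": [0,0,0,0,-1,0,0.8,0,0,0,0,0,0,0.8,0,0,0,0,0,0,0.8,0,0,0,0,0,0,0.8]}}

```text
t: 7.0
tool_pos: [0.5379, -0.2275, 0.2077]
tool_rot: [-1.217, 1.197, -1.19]
contact_force: [0.2, -0.6, 0.3]
opening: 0.0679
```

```bash
python3 - <<'E'
from h import *
plan(.5365,-.227,.161,0);level();knob('r2')
E
```

```text
t=7.0 pos=[ 0.5379 -0.2275  0.2077] yaw=1.2 tilt=0.25deg F=[ 0.2 -0.6  0.3] op=0.0679 q6=-0.55 | tool d(cm)=[-0.04  4.67 -0.14] ry=0.021 d after turn=[-0.05  4.67 -0.14]
level fix [ 0.001  0.    -0.004]
top knob 103 [ 0.5271 -0.3418  0.1651] [ 0.5529 -0.3218  0.1804]
side knob 53 [ 0.5304 -0.3413  0.1656] [ 0.553  -0.3213  0.1804]
torque [-0.052  0.026 -0.037]
```

View pics/r2_side.png

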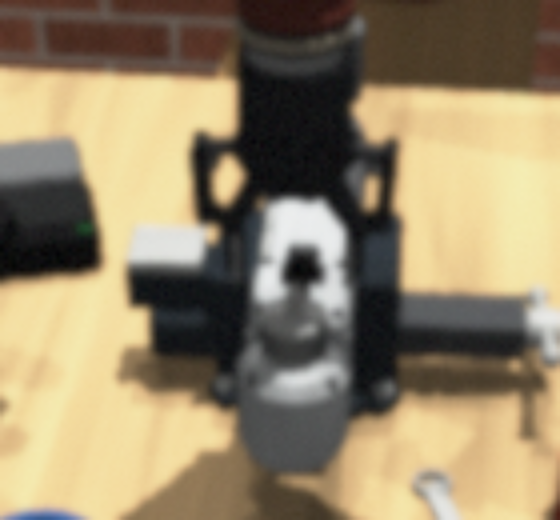

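Emit:
{"op": "servo_tool", "data": {"commands": [0,0.02,0,0,2,-0.1,0.8,0,0,0,0,2,0,0.8,0,0,0,0,0.4,0,0.6,0,0,0,0,0,0,0.4,0,0,0,0,0,0,0.3,0,0,0,0,0,0,0.3], "grip_force": 40}}

```text
t: 7.7
tool_pos: [0.5372, -0.2278, 0.1641]
tool_rot: [-1.207, 1.211, -1.206]
contact_force: [1.1, 0.3, -3.5]
opening: 0.0446
```

```bash
python3 - <<'E'
from h import *
plan(.5365,-.227,.161,0);level();print(monitor.get_obs()['wrist_torque'])
E
```

```text
t=7.7 pos=[ 0.5372 -0.2278  0.1641] yaw=0.0 tilt=0.18deg F=[ 1.1  0.3 -3.5] op=0.0446 q6=-0.53 | tool d(cm)=[-0.07  0.31 -0.07] ry=0.000 d after turn=[-0.08  0.31 -0.07]
level fix [ 0.     0.    -0.003]
[-0.06240492  0.00391933 -0.0247961 ]
```

Emit:
{"op": "servo_tool", "data": {"commands": [0,0.1,0,0,0,0,0.3,0,0.1,0,0,0,0,0.3,0,0.1,0,0,0,0,0.3]}}

```text
t: 8.0
tool_pos: [0.5371, -0.2277, 0.164]
tool_rot: [-1.046, 1.435, -1.43]
contact_force: [0.5, -0.1, -2.5]
opening: 0.0446
```

```bash
python3 - <<'E'
from h import *
plan(.5365,-.227,.161,0);knob('r3')
E
```

```text
t=8.0 pos=[ 0.5371 -0.2277  0.164 ] yaw=-17.7 tilt=0.17deg F=[ 0.5 -0.1 -2.5] op=0.0446 q6=-0.22 | tool d(cm)=[-0.05  0.3  -0.07] ry=-0.308 d after turn=[-0.07  0.3  -0.06]
top knob 51 [ 0.5276 -0.3347  0.1655] [ 0.5515 -0.3228  0.1781]
side knob 13 [ 0.5393 -0.3233  0.1657] [ 0.5513 -0.3173  0.1765]
torque [-0.044 -0.066 -0.111]
```

View pics/r3_top.png

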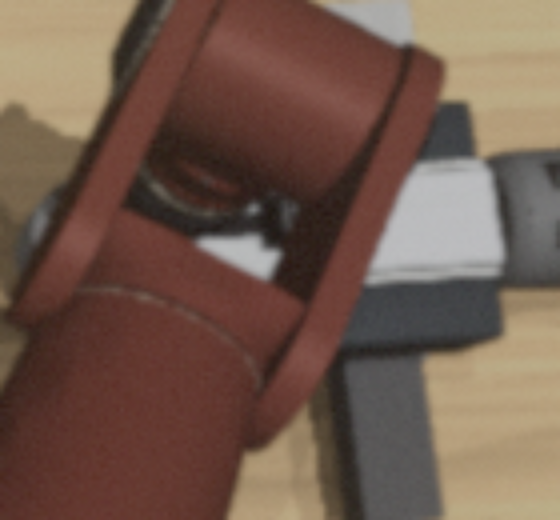

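Emit:
{"op": "servo_tool", "data": {"commands": [0,0.1,0,0,0,0,0.3,0,0.1,0,0,0,0,0.3]}}

```text
t: 8.3
tool_pos: [0.537, -0.2277, 0.164]
tool_rot: [-0.925, 1.574, -1.568]
contact_force: [0.4, -1.3, -3.1]
opening: 0.0443
```

```bash
python3 - <<'E'
from h import *
plan(.5365,-.227,.161,0);knob('r4')
E
```

```text
t=8.3 pos=[ 0.537  -0.2277  0.164 ] yaw=-29.0 tilt=0.17deg F=[ 0.4 -1.3 -3.1] op=0.0443 q6=-0.02 | tool d(cm)=[-0.04  0.3  -0.07] ry=-0.506 d after turn=[-0.07  0.3  -0.05]
top knob 73 [ 0.5261 -0.3344  0.1655] [ 0.5511 -0.3185  0.181 ]
side knob 12 [ 0.5415 -0.3216  0.1658] [ 0.5542 -0.3151  0.1777]
torque [-0.033 -0.048 -0.074]
```

View pics/r4_top.png

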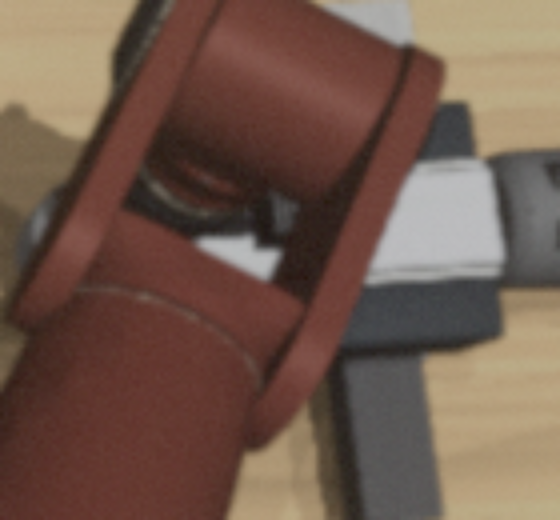

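Emit:
{"op": "servo_tool", "data": {"commands": [0,0,0,0,0,0,0.3,0,0,0,0,0,0,0.3]}}

```text
t: 8.6
tool_pos: [0.537, -0.2277, 0.164]
tool_rot: [-0.93, 1.568, -1.562]
contact_force: [0.5, -0.1, -3.2]
opening: 0.0446
```

```bash
python3 - <<'E'
from h import *
plan(.5365,-.227,.161,0);knob('r5')
E
```

```text
t=8.6 pos=[ 0.537  -0.2277  0.164 ] yaw=-28.5 tilt=0.18deg F=[ 0.5 -0.1 -3.2] op=0.0446 q6=-0.03 | tool d(cm)=[-0.03  0.3  -0.07] ry=-0.497 d after turn=[-0.07  0.3  -0.05]
top knob 92 [ 0.5262 -0.3331  0.165 ] [ 0.5506 -0.3139  0.1794]
side knob 16 [ 0.5414 -0.3213  0.1655] [ 0.5538 -0.3114  0.1777]
torque [-0.041 -0.088 -0.042]
```

Emit:
{"op": "servo_tool", "data": {"commands": [0,0.1,0,0,0,0,0.3,0,0,0,0,0,0,0.3]}}

```text
t: 8.9
tool_pos: [0.5369, -0.2277, 0.164]
tool_rot: [-0.864, 1.637, -1.631]
contact_force: [-0.8, -0.4, -3.4]
opening: 0.0444
```

```bash
python3 - <<'E'
from h import *
plan(.5365,-.227,.161,0);knob('r6')
E
```

```text
t=8.9 pos=[ 0.5369 -0.2277  0.164 ] yaw=-34.2 tilt=0.17deg F=[-0.8 -0.4 -3.4] op=0.0444 q6=0.07 | tool d(cm)=[-0.03  0.3  -0.07] ry=-0.598 d after turn=[-0.07  0.3  -0.04]
top knob 90 [ 0.5267 -0.3336  0.1675] [ 0.5507 -0.3136  0.1799]
side knob 14 [ 0.5446 -0.3174  0.1652] [ 0.5538 -0.3126  0.1788]
torque [-0.045 -0.169  0.154]
```

View pics/r6_top.png

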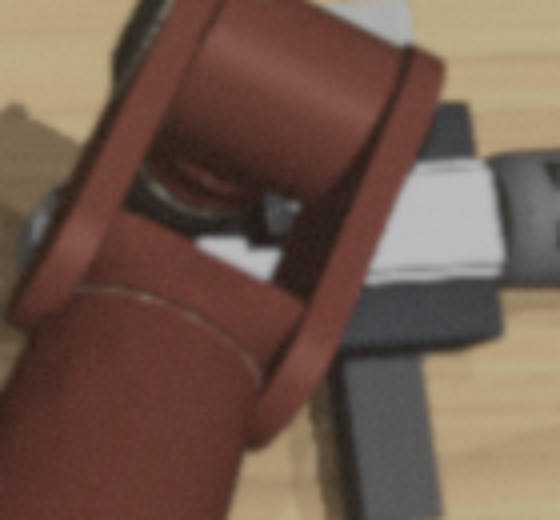

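The knob is home: its front edge is at -0.3136, about 17.5 mm of travel. Next I'll release and check the square's yaw by a light grip on it.

Emit:
{"op": "servo_tool", "data": {"commands": [0,0,0,0,0,0,0.7,0,0,0,0,0,0,0.7,0,0,0,0,-3,0,0.7,0,0,0,0,-3,0,0.7,0,0,0,5,0,0,0.7,0,0,0,5,-2,0,0.7,0,0,0,0,0,0,0.7]}}

```text
t: 9.7
tool_pos: [0.4842, -0.3106, 0.2507]
tool_rot: [-0.869, 1.62, -1.629]
contact_force: [0.7, 1.0, 0.4]
opening: 0.0598
```

```bash
python3 - <<'E'
from h import *
plan(.5365,-.227,.192,-32);knob('r7')
for n in('top','side'):
    im=grab(n);W=pts(im)
    m=(W[...,2]>.199)&(W[...,2]<.216)&(abs(W[...,0]-.5365)<.015)&(abs(W[...,1]+.227)<.015)
    P=W[m]
    if len(P)>3: print(n,len(P),[np.round(a,1) for a in cv2.minAreaRect(P[:,:2].astype(np.float32)*1000)])
    uv=proj(im,[[.5365,-.227,.21]])[0].astype(int)
    c=im['frame'][uv[1]-20:uv[1]+25,uv[0]-25:uv[0]+25];cv2.imwrite('pics/sq_%s.png'%n,cv2.resize(c[...,::-1],None,fx=11,fy=11,interpolation=cv2.INTER_CUBIC))
E
```

```text
t=9.7 pos=[ 0.4842 -0.3106  0.2507] yaw=-33.5 tilt=0.36deg F=[0.7 1.  0.4] op=0.0598 q6=-0.12 | tool d(cm)=[-9.85  5.88 -0.29] ry=-0.027 d after turn=[-9.86  5.87  0.01]
top knob 97 [ 0.5268 -0.3354  0.1655] [ 0.5513 -0.3143  0.1807]
side knob 57 [ 0.5294 -0.3338  0.1651] [ 0.554  -0.3123  0.18  ]
torque [ 0.042 -0.007 -0.007]
top 40 [array([ 536.4, -227.2]), array([12.5, 13.6]), np.float64(57.4)]
side 33 [array([ 537.3, -222.8]), array([14.1, 12.2]), np.float64(2.3)]
```

View pics/sq_top.png

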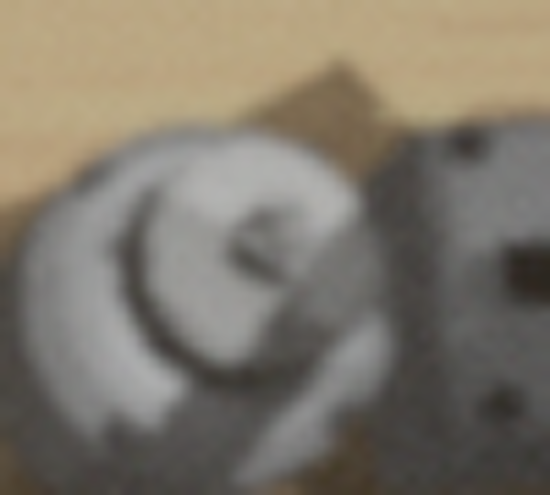

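View pics/sq_side.png

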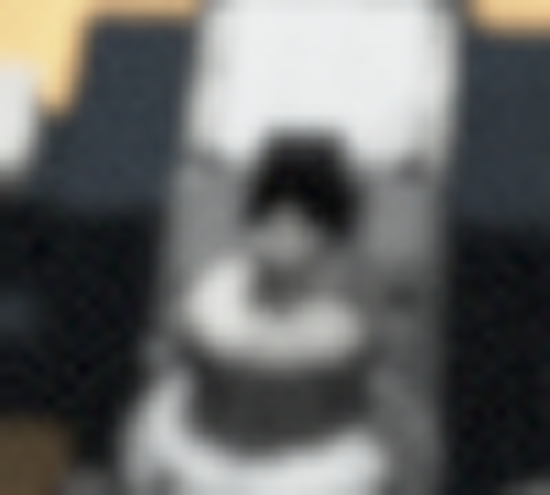

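The top view shows the square at 57°, i.e. -33° mod 90, which agrees with the rock angle. The knob is home in both views. Moving on to the extension.

Emit:
{"op": "servo_tool", "data": {"commands": [0,-0.14,0,0,0,0,0.5,0,-0.14,0,0,0,0,0.5,0,-0.14,0,0,0,0,0.5,0,-0.14,0,0,0,0,0.5,0,-0.14,0,0,0,0,0.5,0,-0.14,0,0,0,0,0.5,0,-0.14,0,0,0,0,0.5,0,-0.14,0,0,0,0,0.5,0,-0.14,0,0,0,0,0.5,0,-0.11,0,0,0,0,0.5]}}

```text
t: 10.9
tool_pos: [0.4893, -0.2898, 0.2345]
tool_rot: [-1.487, 0.562, -0.534]
contact_force: [-0.4, 0.4, -0.6]
opening: 0.0429
```

```bash
python3 - <<'E'
from h import *
plan(.668,.0155,.20,45);level()
E
```

```text
t=10.9 pos=[ 0.4893 -0.2898  0.2345] yaw=49.8 tilt=1.26deg F=[-0.4  0.4 -0.6] op=0.0429 q6=-1.54 | tool d(cm)=[-5.98  3.78 34.83] ry=0.084 d after turn=[-8.95  3.45 34.23]
level fix [-0.006  0.    -0.021]
```

Emit:
{"op": "servo_tool", "data": {"commands": [-0.006,0.084,-0.021,0,-2,0,0.5,0,0,0,-1.2,0,4.5,0.5,0,0,0,-1.2,0,4.5,0.5,0,0,0,-1.2,0,4.5,0.5,0,0,0,-1.2,0,4.5,0.5,0,0,0,-1.2,0,4.5,0.5,0,0,0,-1.2,0,4.5,0.5,0,0,0,-1.2,0,4.5,0.5,0,0,0,-0.7,1,2.5,0.5,0,0,0,0,0,0,0.5]}}

```text
t: 11.9
tool_pos: [0.6692, 0.0436, 0.2336]
tool_rot: [-1.486, 0.612, -0.588]
contact_force: [0.4, -0.3, -0.7]
opening: 0.0425
```

```bash
python3 - <<'E'
from h import *
plan(.668,.0155,.150,45);level()
E
```

```text
t=11.9 pos=[0.6692 0.0436 0.2336] yaw=46.0 tilt=0.86deg F=[ 0.4 -0.3 -0.7] op=0.0425 q6=-0.85 | tool d(cm)=[ 1.99  8.34 -2.06] ry=0.017 d after turn=[ 1.9   8.36 -2.07]
level fix [ 0.005  0.    -0.014]
```

Emit:
{"op": "servo_tool", "data": {"commands": [0.005,0.017,-0.014,1.9,3,-2,0.5,0,0,0,0,4,0,0.5,0,0,0,0,1,0,0.5,0,0,0,0,0,0,0.5]}}

```text
t: 12.3
tool_pos: [0.6682, 0.02, 0.1511]
tool_rot: [-1.486, 0.608, -0.607]
contact_force: [-0.5, 0.4, 1.1]
opening: 0.0431
```

```bash
python3 - <<'E'
from h import *
plan(.668,.0155,.111,45);level()
E
```

```text
t=12.3 pos=[0.6682 0.02   0.1511] yaw=45.5 tilt=0.09deg F=[-0.5  0.4  1.1] op=0.0431 q6=-0.87 | tool d(cm)=[ 0.3   4.01 -0.33] ry=0.009 d after turn=[ 0.31  4.01 -0.33]
level fix [ 0.002 -0.     0.   ]
```

Emit:
{"op": "servo_tool", "data": {"commands": [0,0,0,0.3,0,-0.3,0.5,0,0,0,0,2,0,0.5,0,0,0,0,2,0,0.5,0,0,0,0,0,0,0.2,0,0,0,0,0,0,0,0,0,0,0,0,0,0,0,0,0,0,0,0,0], "grip_force": 25}}

```text
t: 13.0
tool_pos: [0.6747, 0.0139, 0.1245]
tool_rot: [-1.482, 0.593, -0.62]
contact_force: [0.7, 0.1, 0.2]
opening: 0.0001
```

```bash
python3 - <<'E'
from h import *
plan(.668,.0155,.111,45);level();print(monitor.get_obs()['wrist_torque'])
E
```

```text
t=13.0 pos=[0.6747 0.0139 0.1245] yaw=45.5 tilt=0.98deg F=[0.7 0.1 0.2] op=0.0001 q6=-0.88 | tool d(cm)=[-0.61  1.33 -0.36] ry=0.009 d after turn=[-0.58  1.35 -0.36]
level fix [-0.009  0.     0.015]
[-0.00072311  0.02563871  0.03773024]
```

The jaws closed on nothing, so I need to look.

Emit:
{"op": "servo_tool", "data": {"commands": [0,0,0,0,-4,0,0,0,0,0,0,-4,0,0.5,0,0,0,-5,0,-2,0.5,0,0,0,-5,0,-2,0.5,0,0,0,-3,0,-2,0.5]}}

```text
t: 13.5
tool_pos: [0.5452, 0.0607, 0.2118]
tool_rot: [-1.476, 0.586, -0.631]
contact_force: [0.8, -0.4, 0.8]
opening: 0.0428
```

```bash
python3 - <<'E'
from h import *
plan(.668,.0155,.111,45)
for n,b in(('top',(290,120,360,180)),('side',(225,190,310,260))):
    im=grab(n);W=pts(im)
    c=im['frame'][b[1]:b[3],b[0]:b[2]];cv2.imwrite('pics/e1_%s.png'%n,cv2.resize(c[...,::-1],None,fx=7,fy=7,interpolation=cv2.INTER_CUBIC))
    for lo,hi in((.05,.09),(.09,.115),(.115,.14)):
        m=(W[...,2]>lo)&(W[...,2]<hi)&(abs(W[...,0]-.668)<.04)&(abs(W[...,1]-.0155)<.04);P=W[m]
        if len(P):print(n,lo,len(P),P.min(0).round(4),P.max(0).round(4))
E
```

```text
t=13.5 pos=[0.5452 0.0607 0.2118] yaw=45.4 tilt=1.66deg F=[ 0.8 -0.4  0.8] op=0.0428 q6=-0.81 | tool d(cm)=[11.68 10.45  5.24] ry=0.007 d after turn=[11.88 10.08  5.49]
top 0.05 5 [0.6523 0.018  0.0528] [0.6562 0.0181 0.0873]
top 0.09 7 [0.6559 0.0174 0.094 ] [0.6759 0.018  0.11  ]
top 0.115 3 [0.665  0.0176 0.1151] [0.6676 0.0177 0.1232]
side 0.05 115 [0.6573 0.0101 0.0506] [0.684  0.0317 0.0895]
side 0.09 82 [0.6589 0.0042 0.0908] [0.6827 0.031  0.1145]
side 0.115 36 [0.6629 0.0097 0.1158] [0.6791 0.0276 0.1274]
```

View pics/e1_top.png

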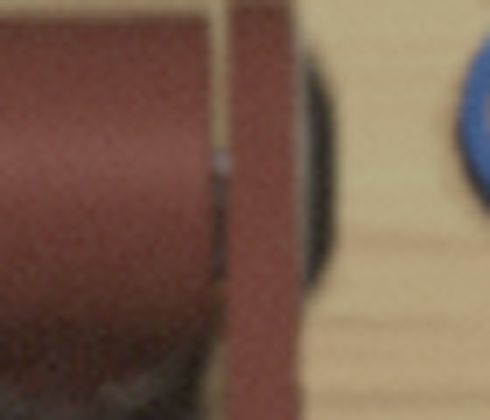

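View pics/e1_side.png

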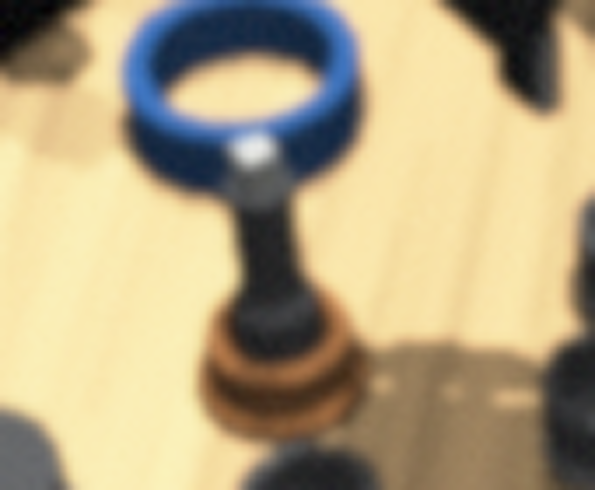

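Emit:
{"op": "servo_tool", "data": {"commands": [-0.01,0,0.02,3.5,-1,-3.5,0.7,0,0,0,3.5,0,-3.5,0.7,0,0,0,3.5,0,-3.5,0.7,0,0,0,3.5,0,-3.5,0.7,0,0,0,0,0,0,0.7]}}

```text
t: 14.1
tool_pos: [0.5487, -0.1422, 0.2279]
tool_rot: [-1.48, 0.589, -0.616]
contact_force: [0.3, 0.2, -0.3]
opening: 0.0597
```

```bash
cat > ext.py <<'E'
from h import *
plan(.668,.0155,.20,45);level()
F=[]
for k in range(5):
    im=grab('top');F.append(im['frame'].astype(float));W=pts(im)
    m=(W[...,2]>.113)&(W[...,2]<.14)&(abs(W[...,0]-.668)<.04)&(abs(W[...,1]-.0155)<.04);P=W[m]
    if len(P)>3:print(len(P),[np.round(a,1) for a in cv2.minAreaRect(P[:,:2].astype(np.float32)*1000)],P.max(0).round(4))
f=np.mean(F,0).astype(np.uint8);c=f[130:170,300:345]
c=np.clip(c.astype(float)*1.3,0,255).astype(np.uint8)
cv2.imwrite('pics/e2.png',cv2.resize(c[...,::-1],None,fx=13,fy=13,interpolation=cv2.INTER_CUBIC))
for lo,hi in((.05,.09),(.09,.108)):
    m=(W[...,2]>lo)&(W[...,2]<hi)&(abs(W[...,0]-.668)<.04)&(abs(W[...,1]-.0155)<.04);P=W[m]
    print(lo,len(P),P.min(0).round(4),P.max(0).round(4))
E
python3 ext.py
```

```text
t=14.1 pos=[ 0.5487 -0.1422  0.2279] yaw=45.8 tilt=1.01deg F=[ 0.3  0.2 -0.3] op=0.0597 q6=-1.19 | tool d(cm)=[-2.47  2.97 19.6 ] ry=0.015 d after turn=[-2.72  2.79 19.59]
level fix [-0.011  0.     0.013]
33 [array([666.6,  12.7]), array([12.9, 12.9]), np.float64(44.8)] [0.6735 0.0202 0.1269]
33 [array([666.9,  12.6]), array([13.4, 11.7]), np.float64(40.6)] [0.6756 0.0201 0.1255]
33 [array([666.8,  12.4]), array([12.5, 12.6]), np.float64(42.9)] [0.6752 0.0201 0.1264]
33 [array([666.7,  12.4]), array([12.8, 11.7]), np.float64(45.7)] [0.6747 0.0202 0.1272]
33 [array([666.7,  12.4]), array([12.4, 12.9]), np.float64(45.5)] [0.6756 0.0202 0.1263]
0.05 51 [ 0.6527 -0.0035  0.05  ] [0.6692 0.0258 0.0874]
0.09 45 [0.6545 0.0021 0.0906] [0.6771 0.023  0.1079]
```

View pics/e2.png

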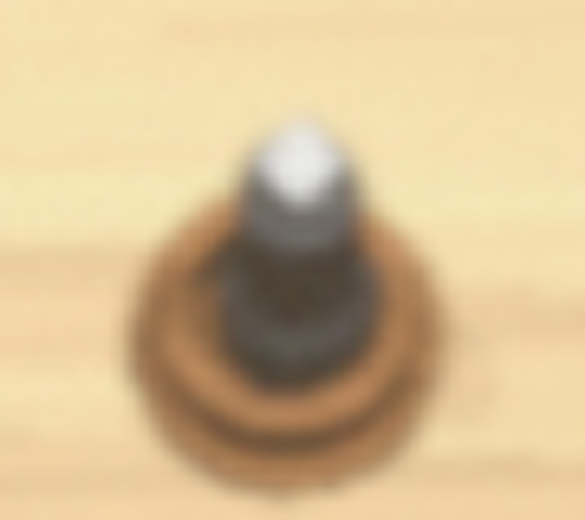

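The square top shows as a clear diamond, yaw 45°. I'll grip the shank at yaw 45.

Emit:
{"op": "servo_tool", "data": {"commands": [-0.01,0.015,0.013,-0.5,0,4,0.7,0,0,0,-0.5,0,4,0.7,0,0,0,-0.5,0,4,0.7,0,0,0,-0.5,0,3.5,0.7,0,0,0,-0.5,0,3,0.7,0,0,0,0,0,0,0.7]}}

```text
t: 14.95
tool_pos: [0.6628, 0.0296, 0.2275]
tool_rot: [-1.483, 0.601, -0.599]
contact_force: [-0.0, 0.2, -0.1]
opening: 0.0597
```

```bash
python3 - <<'E'
from h import *
plan(.667,.0145,.15,45);level()
E
```

```text
t=14.9 pos=[0.6628 0.0296 0.2275] yaw=46.0 tilt=0.22deg F=[-0.   0.2 -0.1] op=0.0597 q6=-0.87 | tool d(cm)=[ 1.37  7.74 -0.81] ry=0.018 d after turn=[ 1.37  7.75 -0.77]
level fix [-0.003  0.    -0.003]
```

Emit:
{"op": "servo_tool", "data": {"commands": [0,0.018,0,1.3,2,-0.8,0.7,0,0,0,0,4,0,0.7,0,0,0,0,1.5,0,0.7,0,0,0,0,0,0,0.7]}}

```text
t: 15.35
tool_pos: [0.6669, 0.0205, 0.1526]
tool_rot: [-1.481, 0.605, -0.608]
contact_force: [0.1, 0.1, -0.9]
opening: 0.0596
```

```bash
python3 - <<'E'
from h import *
plan(.667,.0145,.066,45);level()
E
```

```text
t=15.3 pos=[0.6669 0.0205 0.1526] yaw=45.5 tilt=0.22deg F=[ 0.1  0.1 -0.9] op=0.0596 q6=-0.88 | tool d(cm)=[ 0.43  8.66 -0.45] ry=0.009 d after turn=[ 0.44  8.66 -0.42]
level fix [-0.004  0.    -0.   ]
```

Emit:
{"op": "servo_tool", "data": {"commands": [0,0.009,0,0.4,1,-0.4,0.7,0,0,0,0,3,0,0.7,0,0,0,0,3,0,0.7,0,0,0,0,1.5,0,0.7,0,0,0,0,0,0,0.7]}}

```text
t: 15.85
tool_pos: [0.6713, 0.0136, 0.0724]
tool_rot: [-1.476, 0.604, -0.624]
contact_force: [0.1, -0.5, -0.5]
opening: 0.06
```

```bash
python3 - <<'E'
from h import *
plan(.667,.0145,.066,45);level()
E
```

```text
t=15.8 pos=[0.6713 0.0136 0.0724] yaw=45.0 tilt=0.81deg F=[ 0.1 -0.5 -0.5] op=0.0600 q6=-0.88 | tool d(cm)=[-0.37  0.64 -0.25] ry=-0.001 d after turn=[-0.37  0.64 -0.24]
level fix [-0.011  0.     0.01 ]
```

Emit:
{"op": "servo_tool", "data": {"commands": [-0.011,0,0.01,-0.35,0.5,-0.25,0.7,0,0,0,0,0,0,0.5,0,0,0,0,0,0,0.3,0,0,0,0,0,0,0.15,0,0,0,0,0,0,0.1,0,0,0,0,0,0,0.1], "grip_force": 80}}

```text
t: 16.45
tool_pos: [0.6695, 0.0139, 0.0722]
tool_rot: [-1.481, 0.611, -0.618]
contact_force: [-0.1, -0.2, -4.0]
opening: 0.0232
```

```bash
python3 - <<'E'
from h import *
plan(.667,.0145,.2,45);level()
E
```

```text
t=16.4 pos=[0.6695 0.0139 0.0722] yaw=45.0 tilt=0.28deg F=[-0.1 -0.2 -4. ] op=0.0232 q6=-0.87 | tool d(cm)=[ -0.17 -12.78  -0.09] ry=-0.001 d after turn=[ -0.22 -12.78  -0.13]
level fix [-0.003  0.     0.004]
```

Gripped (23.2 mm reading, 25 mm shank). Lifting.

Emit:
{"op": "servo_tool", "data": {"commands": [0,0,0,0,-2,0,0.1,0,0,0,0,-4,0,0.1,0,0,0,0,-5,0,0.1,0,0,0,0,-5,0,0.1,0,0,0,0,-4,0,0.1,0,0,0,0,0,0,0.1]}}

```text
t: 17.05
tool_pos: [0.6648, 0.0144, 0.271]
tool_rot: [-1.485, 0.622, -0.607]
contact_force: [0.7, 1.1, -2.4]
opening: 0.0229
```

```bash
python3 - <<'E'
from h import *
plan(.5365,-.227,.29,57);level()
for n,b in(('side',(200,120,330,250)),):
    im=grab(n);W=pts(im)
    c=im['frame'][b[1]:b[3],b[0]:b[2]];cv2.imwrite('pics/e3_%s.png'%n,cv2.resize(c[...,::-1],None,fx=4.5,fy=4.5,interpolation=cv2.INTER_CUBIC))
    P=W[(abs(W[...,0]-.669)<.03)&(abs(W[...,1]-.014)<.04)]
    for lo in np.arange(.1,.36,.01):
        q=P[(P[:,2]>lo)&(P[:,2]<lo+.01)]
        if len(q):print(lo.round(3),len(q),q.min(0).round(3)[:2],q.max(0).round(3)[:2])
E
```

```text
t=17.1 pos=[0.6648 0.0144 0.271 ] yaw=45.0 tilt=0.58deg F=[ 0.7  1.1 -2.4] op=0.0229 q6=-0.87 | tool d(cm)=[  8.    -1.78 -26.15] ry=-0.210 d after turn=[  2.38  -1.9  -27.23]
level fix [ 0.007  0.    -0.007]
0.2 2 [0.656 0.027] [0.662 0.028]
0.21 41 [0.647 0.015] [0.68  0.034]
0.22 52 [0.647 0.009] [0.68  0.033]
0.23 45 [0.648 0.017] [0.678 0.033]
0.24 67 [0.647 0.013] [0.68  0.033]
0.25 47 [0.65 0.01] [0.677 0.031]
0.26 36 [0.652 0.016] [0.676 0.029]
0.27 39 [0.647 0.007] [0.674 0.035]
0.28 77 [0.644 0.001] [0.688 0.036]
0.29 79 [ 0.643 -0.001] [0.687 0.037]
0.3 99 [ 0.642 -0.   ] [0.688 0.037]
0.31 82 [ 0.64  -0.005] [0.685 0.05 ]
0.32 144 [ 0.64  -0.021] [0.69  0.054]
0.33 84 [ 0.639 -0.026] [0.693 0.054]
0.34 99 [ 0.639 -0.024] [0.691 0.054]
0.35 79 [ 0.639 -0.024] [0.694 0.046]
```

View pics/e3_side.png

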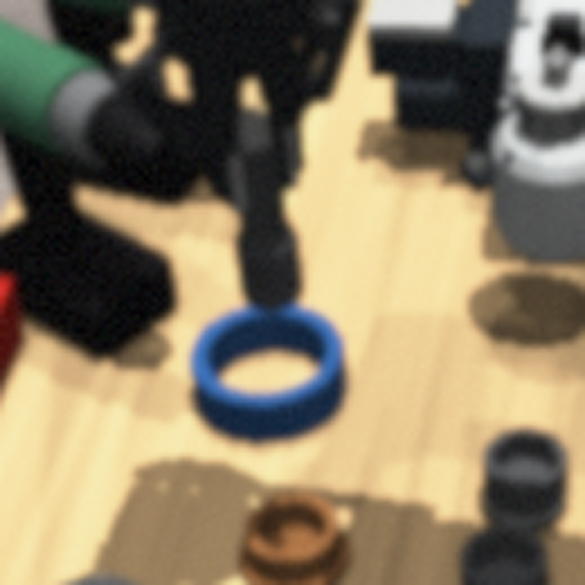

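Emit:
{"op": "servo_tool", "data": {"commands": [0.007,-0.1,-0.007,0,-2,0,0.1,0,-0.11,0,0,-1.5,0,0.1,0,0,0,0.4,0,-4,0.1,0,0,0,0.4,0,-4,0.1,0,0,0,0.4,0,-4,0.1,0,0,0,0.4,0,-4,0.1,0,0,0,0.4,0,-4,0.1,0,0,0,0.4,0,-3,0.1,0,0,0,0,0,-2,0.1,0,0,0,0,0,0,0.1]}}

```text
t: 18.1
tool_pos: [0.5371, -0.2097, 0.2694]
tool_rot: [-1.515, 0.48, -0.399]
contact_force: [3.6, 5.2, 14.4]
opening: 0.0235
```

```bash
python3 - <<'E'
from h import *
plan(.5367,-.2272,.29,57);level()
E
```

```text
t=18.1 pos=[ 0.5371 -0.2097  0.2694] yaw=57.8 tilt=2.98deg F=[ 3.6  5.2 14.4] op=0.0235 q6=-1.51 | tool d(cm)=[ 0.79 -2.1  -1.51] ry=0.014 d after turn=[ 0.92 -2.06 -1.49]
level fix [ 0.004  0.    -0.052]
```

Emit:
{"op": "servo_tool", "data": {"commands": [0,0,0,0,-2.5,0,0.1,0,0,0,0,-2,0,0.1,0.004,0,-0.05,0,0,0,0.1,0,0,0,0,0,0,0.1]}}

```text
t: 18.5
tool_pos: [0.5351, -0.2095, 0.3013]
tool_rot: [-1.519, 0.458, -0.425]
contact_force: [-0.9, -0.2, -4.2]
opening: 0.023
```

```bash
cat > e4.py <<'E'
from h import *
import sys
plan(.5367,-.2272,.29,57);level()
p=monitor.get_obs()['tool_pos']
im=grab('side');W=pts(im)
uv=proj(im,[[p[0],p[1],p[2]-.03]])[0].astype(int)
c=im['frame'][max(0,uv[1]-60):uv[1]+60,uv[0]-60:uv[0]+60];c=np.clip((c/255.)**.6*255,0,255).astype(np.uint8)
cv2.imwrite('pics/%s.png'%sys.argv[1],cv2.resize(c[...,::-1],None,fx=4.5,fy=4.5,interpolation=cv2.INTER_CUBIC))
P=W[(abs(W[...,0]-p[0])<.025)&(abs(W[...,1]-p[1])<.03)]
for lo in np.arange(p[2]-.09,p[2]+.04,.008):
    q=P[(P[:,2]>lo)&(P[:,2]<lo+.008)]
    if len(q)>4:print(lo.round(3),len(q),'xmid %.4f w %.4f ymax %.4f'%((q[:,0].min()+q[:,0].max())/2,np.ptp(q[:,0]),q[:,1].max()))
E
python3 e4.py e4
```

```text
t=18.5 pos=[ 0.5351 -0.2095  0.3013] yaw=57.7 tilt=1.25deg F=[-0.9 -0.2 -4.2] op=0.0230 q6=-1.51 | tool d(cm)=[ 1.11  1.11 -1.4 ] ry=0.012 d after turn=[ 1.1   1.13 -1.39]
level fix [-0.     0.    -0.022]
0.211 5 xmid 0.5363 w 0.0057 ymax -0.2235
0.235 11 xmid 0.5325 w 0.0290 ymax -0.1905
0.243 33 xmid 0.5340 w 0.0324 ymax -0.1897
0.251 32 xmid 0.5343 w 0.0327 ymax -0.1903
0.259 32 xmid 0.5343 w 0.0326 ymax -0.1906
0.267 38 xmid 0.5341 w 0.0326 ymax -0.1868
0.275 45 xmid 0.5344 w 0.0323 ymax -0.1901
0.283 27 xmid 0.5332 w 0.0232 ymax -0.1953
0.291 21 xmid 0.5343 w 0.0208 ymax -0.1950
0.299 23 xmid 0.5348 w 0.0342 ymax -0.1925
0.307 34 xmid 0.5359 w 0.0367 ymax -0.1856
0.315 50 xmid 0.5358 w 0.0363 ymax -0.1825
0.323 43 xmid 0.5360 w 0.0365 ymax -0.1857
0.331 52 xmid 0.5356 w 0.0361 ymax -0.1835
0.339 40 xmid 0.5295 w 0.0317 ymax -0.1843
```

View pics/e4.png

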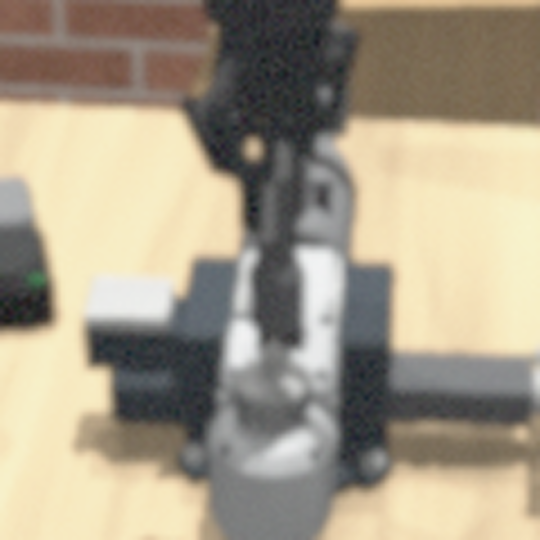

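Emit:
{"op": "servo_tool", "data": {"commands": [0,0.012,-0.022,0.6,0,-0.7,0.1,0,0,0,0.4,0,-0.6,0.1,0,0,0,0,0,0,0.1]}}

```text
t: 18.85
tool_pos: [0.5353, -0.2266, 0.2952]
tool_rot: [-1.522, 0.458, -0.445]
contact_force: [0.7, -0.2, -4.1]
opening: 0.023
```

```bash
python3 e4.py e5
```

```text
t=18.9 pos=[ 0.5353 -0.2266  0.2952] yaw=57.0 tilt=0.49deg F=[ 0.7 -0.2 -4.1] op=0.0230 q6=-1.52 | tool d(cm)=[0.16 0.52 0.03] ry=-0.001 d after turn=[0.15 0.52 0.03]
level fix [ 0.001  0.    -0.009]
0.205 18 xmid 0.5373 w 0.0137 ymax -0.2182
0.229 11 xmid 0.5354 w 0.0276 ymax -0.2083
0.237 31 xmid 0.5341 w 0.0301 ymax -0.2069
0.245 30 xmid 0.5340 w 0.0298 ymax -0.2065
0.253 29 xmid 0.5343 w 0.0295 ymax -0.2062
0.261 36 xmid 0.5344 w 0.0297 ymax -0.2056
0.269 40 xmid 0.5346 w 0.0299 ymax -0.2057
0.277 28 xmid 0.5351 w 0.0244 ymax -0.2090
0.285 27 xmid 0.5350 w 0.0240 ymax -0.2128
0.293 23 xmid 0.5363 w 0.0303 ymax -0.2083
0.301 34 xmid 0.5356 w 0.0364 ymax -0.2022
0.309 46 xmid 0.5352 w 0.0358 ymax -0.2008
0.317 45 xmid 0.5352 w 0.0359 ymax -0.1996
0.325 51 xmid 0.5350 w 0.0362 ymax -0.2031
0.333 40 xmid 0.5287 w 0.0321 ymax -0.2006
```

Emit:
{"op": "servo_tool", "data": {"commands": [0,0,-0.009,0.3,0,0,0.1,0,0,0,0,0,0,0.1,0,0,0,0,0,0,0.1]}}

```text
t: 19.2
tool_pos: [0.5381, -0.2282, 0.2947]
tool_rot: [-1.524, 0.452, -0.451]
contact_force: [-0.3, 0.4, -3.3]
opening: 0.0231
```

```bash
python3 e4.py e6
```

```text
t=19.2 pos=[ 0.5381 -0.2282  0.2947] yaw=57.0 tilt=0.04deg F=[-0.3  0.4 -3.3] op=0.0231 q6=-1.52 | tool d(cm)=[-0.17  0.47  0.01] ry=-0.001 d after turn=[-0.17  0.47  0.01]
level fix [ 0.001  0.    -0.   ]
0.205 18 xmid 0.5374 w 0.0139 ymax -0.2177
0.229 12 xmid 0.5371 w 0.0299 ymax -0.2107
0.237 32 xmid 0.5369 w 0.0295 ymax -0.2074
0.245 31 xmid 0.5370 w 0.0298 ymax -0.2086
0.253 29 xmid 0.5372 w 0.0300 ymax -0.2083
0.261 28 xmid 0.5371 w 0.0296 ymax -0.2086
0.269 45 xmid 0.5374 w 0.0301 ymax -0.2087
0.277 30 xmid 0.5375 w 0.0248 ymax -0.2133
0.285 24 xmid 0.5379 w 0.0241 ymax -0.2125
0.293 23 xmid 0.5379 w 0.0324 ymax -0.2091
0.301 34 xmid 0.5387 w 0.0346 ymax -0.2043
0.309 44 xmid 0.5378 w 0.0361 ymax -0.2019
0.317 43 xmid 0.5377 w 0.0365 ymax -0.2036
0.325 52 xmid 0.5377 w 0.0362 ymax -0.2028
0.333 37 xmid 0.5326 w 0.0347 ymax -0.2014
```

Emit:
{"op": "servo_tool", "data": {"commands": [0,0,0,0,1,0,0.1,0,0,0,0,0.6,0,0.1,0,0,0,0,0.3,0,0.1,0,0,0,0,0.3,0,0.1]}}

```text
t: 19.65
tool_pos: [0.5382, -0.2278, 0.2712]
tool_rot: [-1.524, 0.451, -0.452]
contact_force: [0.1, -0.9, -3.5]
opening: 0.0229
```

```bash
python3 -c "
from h import *
plan(.5375,-.2277,.249,57);level()"
```

```text
t=19.6 pos=[ 0.5382 -0.2278  0.2712] yaw=57.0 tilt=0.03deg F=[ 0.1 -0.9 -3.5] op=0.0229 q6=-1.52 | tool d(cm)=[-0.07  2.22 -0.03] ry=-0.000 d after turn=[-0.07  2.22 -0.03]
level fix [ 0. -0.  0.]
```

Emit:
{"op": "servo_tool", "data": {"commands": [0,0,0,0,0.3,0,0.1,0,0,0,0,0.3,0,0.1]}}

```text
t: 19.85
tool_pos: [0.5381, -0.2277, 0.2644]
tool_rot: [-1.524, 0.451, -0.451]
contact_force: [-0.0, 0.6, -1.2]
opening: 0.0231
```

Emit:
{"op": "servo_tool", "data": {"commands": [0,0,0,0,0.3,0,0.1,0,0,0,0,0.3,0,0.1]}}

```text
t: 20.05
tool_pos: [0.5386, -0.228, 0.2593]
tool_rot: [-1.524, 0.45, -0.453]
contact_force: [-1.5, -0.2, -1.5]
opening: 0.023
```

It's going in cleanly. Continuing past the ball.

Emit:
{"op": "servo_tool", "data": {"commands": [0,0,0,0,0.3,0,0.1,0,0,0,0,0.3,0,0.1]}}

```text
t: 20.25
tool_pos: [0.5386, -0.228, 0.2536]
tool_rot: [-1.524, 0.45, -0.453]
contact_force: [0.1, 0.1, -3.3]
opening: 0.0231
```

Emit:
{"op": "servo_tool", "data": {"commands": [0,0,0,0,0.4,0,0.1,0,0,0,0,0.4,0,0.1]}}

```text
t: 20.45
tool_pos: [0.5393, -0.2283, 0.251]
tool_rot: [-1.525, 0.447, -0.455]
contact_force: [-7.2, 3.5, 19.3]
opening: 0.023
```

Emit:
{"op": "servo_tool", "data": {"commands": [0,0,0,0,0.4,0,0.1,0,0,0,0,0.4,0,0.1]}}

```text
t: 20.65
tool_pos: [0.5393, -0.2283, 0.251]
tool_rot: [-1.526, 0.445, -0.457]
contact_force: [-7.2, 4.4, 11.4]
opening: 0.0233
```

Emit:
{"op": "servo_tool", "data": {"commands": [0,0,0,0,0.8,0,0.1,0,0,0,0,0.8,0,0.1,0,0,0,0,0.8,0,0.1]}}

```text
t: 20.95
tool_pos: [0.54, -0.2286, 0.2509]
tool_rot: [-1.529, 0.439, -0.462]
contact_force: [-14.2, 7.3, 24.4]
opening: 0.023
```

```bash
python3 e4.py e7
```

```text
t=20.9 pos=[ 0.54   -0.2286  0.2509] yaw=57.1 tilt=0.89deg F=[-14.2   7.3  24.4] op=0.0230 q6=-1.52 | tool d(cm)=[-0.29 -3.91 -0.07] ry=0.001 d after turn=[-0.35 -3.91 -0.06]
level fix [ 0.002 -0.     0.016]
0.161 36 xmid 0.5381 w 0.0455 ymax -0.2015
0.169 35 xmid 0.5381 w 0.0459 ymax -0.2014
0.177 43 xmid 0.5381 w 0.0458 ymax -0.2002
0.185 74 xmid 0.5384 w 0.0464 ymax -0.2010
0.193 31 xmid 0.5368 w 0.0302 ymax -0.2086
0.201 27 xmid 0.5369 w 0.0304 ymax -0.2090
0.209 37 xmid 0.5386 w 0.0331 ymax -0.2095
0.217 28 xmid 0.5390 w 0.0335 ymax -0.2089
0.225 42 xmid 0.5389 w 0.0328 ymax -0.2094
0.233 22 xmid 0.5385 w 0.0218 ymax -0.2130
0.241 22 xmid 0.5384 w 0.0220 ymax -0.2142
0.249 20 xmid 0.5424 w 0.0292 ymax -0.2079
0.257 31 xmid 0.5404 w 0.0372 ymax -0.2050
0.265 42 xmid 0.5403 w 0.0378 ymax -0.1999
0.273 47 xmid 0.5402 w 0.0378 ymax -0.2026
0.281 44 xmid 0.5400 w 0.0377 ymax -0.2026
0.289 33 xmid 0.5356 w 0.0284 ymax -0.2020
```

View pics/e7.png

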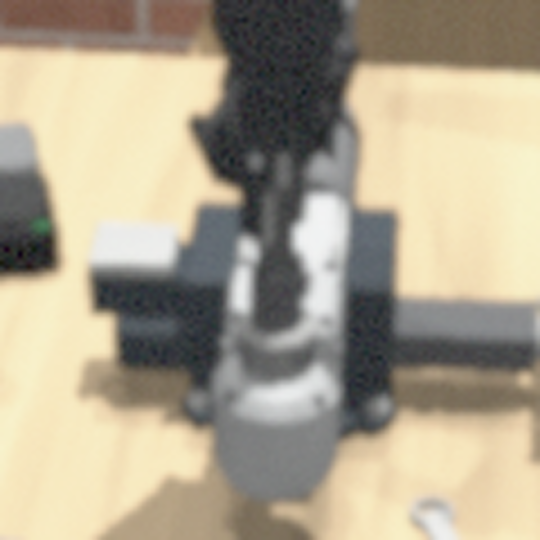

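It looks seated: the shank begins 43 mm above the collar top and nothing shows at the joint. I'll release and verify.

Emit:
{"op": "servo_tool", "data": {"commands": [0,0,0,-0.2,-0.1,0,0.1,0,0,0,0,0,0,0.5,0,0,0,0,0,0,0.6,0,0,0,0,0,0,0.7,0,0,0,0,-3,0,0.7,0,0,0,0,-4,0,0.7,0,0,0,0,-4,0,0.7,0,0,0,-4,0,2,0.7,0,0,0,-4,0,2,0.7,0,0,0,-4,0,2,0.7,0,0,0,-3,0,2,0.7,0,0,0,0,0,0,0.7]}}

```text
t: 22.2
tool_pos: [0.4542, -0.0752, 0.3627]
tool_rot: [-1.528, 0.439, -0.468]
contact_force: [-0.0, 0.1, 0.8]
opening: 0.0596
```

```bash
cat > e8.py <<'E'
from h import *
import sys
o=monitor.get_obs();print(o['t'],o['tool_pos'].round(3))
for n in('top','side'):
    im=grab(n);W=pts(im)
    P=W[(abs(W[...,0]-.537)<.024)&(abs(W[...,1]+.227)<.024)&(W[...,2]>.19)&(W[...,2]<.32)]
    if len(P)<5: continue
    for lo,hi in((.2,.22),(.24,.275),(.285,.31)):
        q=P[(P[:,2]>lo)&(P[:,2]<hi)]
        if len(q)>3: print(n,lo,len(q),'mid',((q.min(0)+q.max(0))/2).round(4)[:2],'zmax',q[:,2].max().round(4),'z98',np.percentile(q[:,2],90).round(4))
    uv=proj(im,[[.5365,-.227,.24]])[0].astype(int)
    c=im['frame'][uv[1]-50:uv[1]+60,uv[0]-60:uv[0]+60];cv2.imwrite('pics/%s_%s.png'%(sys.argv[1],n),cv2.resize(c[...,::-1],None,fx=4.5,fy=4.5,interpolation=cv2.INTER_CUBIC))
knob('kk')
E
python3 e8.py e8
```

```text
22.2 [ 0.454 -0.075  0.363]
side 0.2 77 mid [ 0.537 -0.216] zmax 0.2198 z98 0.2184
side 0.24 102 mid [ 0.5379 -0.2217] zmax 0.2749 z98 0.2713
side 0.285 60 mid [ 0.5378 -0.226 ] zmax 0.3056 z98 0.3037
top knob 97 [ 0.5268 -0.3347  0.1655] [ 0.5508 -0.3137  0.1793]
side knob 7 [ 0.5298 -0.3296  0.176 ] [ 0.534  -0.3166  0.1789]
torque [-0.065 -0.029 -0.012]
```

View pics/e8_side.png

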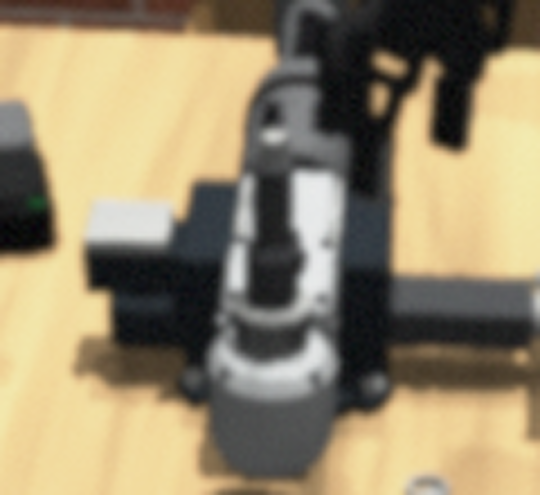

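The extension is seated: its top is 114.6 mm above the collar top in the same view, and the knob is still home. Next the sockets, with their positions measured again.

```bash
cat > sock.py <<'E'
from h import *
def socks(verbose=True):
    im=grab('top');W=pts(im);f=im['frame'].astype(int)
    out=[]
    dark=(f.max(2)<105)&(f.max(2)-f.min(2)<35)
    m=((W[...,2]>.028)&(W[...,2]<.08)&dark&(W[...,0]>.3)&(W[...,0]<.72)&(W[...,1]>-.15)&(W[...,1]<.45)).astype(np.uint8)
    n,l,st,c=cv2.connectedComponentsWithStats(m)
    for i in range(1,n):
        if st[i,4]<60: continue
        P=W[l==i];zt=np.percentile(P[:,2],95);Q=P[P[:,2]>zt-.007]
        cc,r=cv2.minEnclosingCircle(Q[:,:2].astype(np.float32))
        if .02<r<.034: print('px',c[i].round(0),'xy',np.round(cc,4),'r %.4f ztop %.4f n %d'%(r,zt,len(Q)))
T0=np.array([.520,.312]);tx=np.array([-.383,.924]);ty=np.array([-.924,-.383])
def slot(row,y):
    return T0+tx*(-.034 if row=='low' else .034)+ty*y
E
python3 - <<'E'
from sock import *
socks();plan(.537,.037,.2,22.5);level()
cv2.imwrite('pics/t1.png',grab('top')['frame'][...,::-1])
E
```

```text
px [272. 138.] xy [0.7164 0.1529] r 0.0283 ztop 0.0711 n 30
px [282. 166.] xy [0.6305 0.1219] r 0.0255 ztop 0.0656 n 123
px [315. 201.] xy [0.5368 0.0361] r 0.0249 ztop 0.0454 n 106
px [341. 199.] xy [ 0.5364 -0.0391] r 0.0246 ztop 0.0456 n 66
px [275. 203.] xy [0.5333 0.1434] r 0.0255 ztop 0.0454 n 119
px [314. 234.] xy [0.4458 0.0401] r 0.0254 ztop 0.0655 n 140
px [353. 239.] xy [ 0.4336 -0.0505] r 0.0237 ztop 0.0668 n 52
t=22.4 pos=[ 0.4554 -0.0787  0.3617] yaw=56.6 tilt=0.96deg F=[-0.6  0.2  0.2] op=0.0596 q6=-1.32 | tool d(cm)=[ 0.17 16.16 14.17] ry=0.595 d after turn=[-7.56 16.17 11.97]
level fix [ 0.001 -0.     0.017]
```

View pics/t1.png

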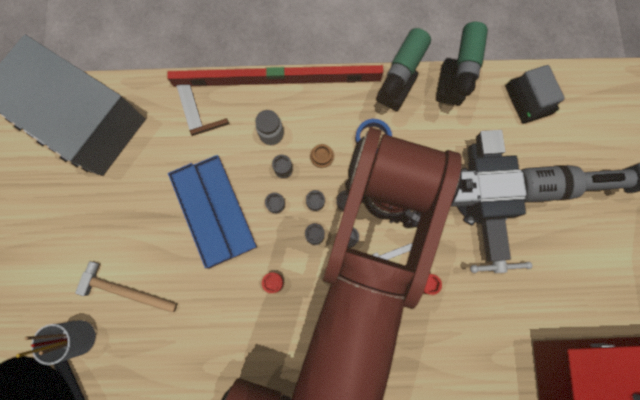

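Emit:
{"op": "servo_tool", "data": {"commands": [0,0.15,0.017,0,2,0,0.8,0,0.15,0,0,2,0,0.8,0,0.15,0,0,2,0,0.8,0,0.145,0,0,2,0,0.8,0,0,0,-2,0,3,0.8,0,0,0,-2,0,3,0.8,0,0,0,-2,0,3,0.8,0,0,0,-1.5,0,3,0.8,0,0,0,0,0,0,0.8]}}

```text
t: 23.4
tool_pos: [0.5456, 0.0291, 0.2734]
tool_rot: [-1.366, 0.941, -0.93]
contact_force: [-0.1, -0.7, 0.2]
opening: 0.0687
```

```bash
python3 - <<'E'
from sock import *
plan(.5375,.0365,.10,22.5);level()
E
```

```text
t=23.4 pos=[0.5456 0.0291 0.2734] yaw=21.0 tilt=0.48deg F=[-0.1 -0.7  0.2] op=0.0687 q6=-0.45 | tool d(cm)=[-0.93 17.35 -0.35] ry=-0.025 d after turn=[-0.99 17.34 -0.47]
level fix [ 0.008  0.    -0.003]
```

Emit:
{"op": "servo_tool", "data": {"commands": [0.008,-0.025,-0.003,-1,3,-0.4,0.8,0,0,0,0,5,0,0.8,0,0,0,0,5,0,0.8,0,0,0,0,3,0,0.8,0,0,0,0,0,0,0.8]}}

```text
t: 23.9
tool_pos: [0.5412, 0.0323, 0.1093]
tool_rot: [-1.369, 0.916, -0.921]
contact_force: [-0.8, -0.3, -0.3]
opening: 0.0681
```

```bash
python3 - <<'E'
from sock import *
plan(.5375,.0365,.010,22.5);level()
E
```

```text
t=23.9 pos=[0.5412 0.0323 0.1093] yaw=22.3 tilt=0.18deg F=[-0.8 -0.3 -0.3] op=0.0681 q6=-0.46 | tool d(cm)=[-0.55  9.93 -0.19] ry=-0.004 d after turn=[-0.53  9.93 -0.18]
level fix [-0.001  0.     0.003]
```

Emit:
{"op": "servo_tool", "data": {"commands": [0,0,0,-0.5,1,-0.2,0.8,0,0,0,-0.1,4,0,0.8,0,0,0,0,4,0,0.8,0,0,0,0,1,0,0.8,0,0,0,0,0,0,0.8]}}

```text
t: 24.4
tool_pos: [0.5446, 0.0344, 0.0151]
tool_rot: [-1.36, 0.908, -0.933]
contact_force: [0.1, -0.2, 1.3]
opening: 0.0681
```

```bash
python3 - <<'E'
from sock import *
plan(.5375,.0365,.010,22.5);level()
E
```

```text
t=24.4 pos=[0.5446 0.0344 0.0151] yaw=22.0 tilt=0.97deg F=[ 0.1 -0.2  1.3] op=0.0681 q6=-0.46 | tool d(cm)=[-0.47  0.5  -0.59] ry=-0.008 d after turn=[-0.47  0.51 -0.58]
level fix [-0.014  0.     0.009]
```

Emit:
{"op": "servo_tool", "data": {"commands": [-0.014,-0.005,0.009,-0.5,0.5,-0.55,0.8,0,0,0,0,0,0,0.7,0,0,0,0,0,0,0.5,0,0,0,0,0,0,0.4,0,0,0,0,0,0,0.4,0,0,0,0,0,0,0.4], "grip_force": 50}}

```text
t: 25.0
tool_pos: [0.5427, 0.0368, 0.0179]
tool_rot: [-1.364, 0.908, -0.925]
contact_force: [-0.2, 0.1, -1.7]
opening: 0.0507
```

```bash
python3 - <<'E'
from sock import *
for r in('low','raised'): print(r,[slot(r,y).round(4) for y in(-.08,0,.08)])
s=slot('raised',-.08);plan(*s,.16,22.5);level()
E
```

```text
low [array([0.6069, 0.3112]), array([0.533 , 0.2806]), array([0.4591, 0.2499])]
raised [array([0.5809, 0.3741]), array([0.507 , 0.3434]), array([0.4331, 0.3128])]
t=25.0 pos=[0.5427 0.0368 0.0179] yaw=22.4 tilt=0.64deg F=[-0.2  0.1 -1.7] op=0.0507 q6=-0.46 | tool d(cm)=[-29.66 -14.21  16.5 ] ry=-0.002 d after turn=[-29.7  -14.21  16.44]
level fix [-0.01   0.     0.005]
```

Emit:
{"op": "servo_tool", "data": {"commands": [0,0,0,0,-3,0,0.4,0,0,0,0,-5,0,0.4,0,0,0,0,-5,0,0.4,-0.005,0,0,-4,0,2.1,0.4,0,0,0,-4,0,2.1,0.4,0,0,0,-4,0,2.1,0.4,0,0,0,-4,0,2.1,0.4,0,0,0,-4,0,2.1,0.4,0,0,0,-4,0,2.1,0.4,0,0,0,-4,0,2.1,0.4,0,0,0,0,0,0,0.4]}}

```text
t: 26.1
tool_pos: [0.5706, 0.3623, 0.1494]
tool_rot: [-1.367, 0.919, -0.925]
contact_force: [-0.1, -1.3, -1.6]
opening: 0.0507
```

```bash
python3 - <<'E'
from sock import *
s=slot('raised',-.08);plan(*s,.10,22.5);level()
E
```

```text
t=26.1 pos=[0.5706 0.3623 0.1494] yaw=22.0 tilt=0.18deg F=[-0.1 -1.3 -1.6] op=0.0507 q6=0.07 | tool d(cm)=[-0.71  4.94  1.39] ry=-0.009 d after turn=[-0.69  4.94  1.4 ]
level fix [-0.002  0.     0.003]
```

Emit:
{"op": "servo_tool", "data": {"commands": [0,-0.009,0,-0.6,0,1.4,0.4,0,0,0,0,3,0,0.4,0,0,0,0,3,0,0.4,0,0,0,0,1.5,0,0.4,0,0,0,0,0,0,0.4]}}

```text
t: 26.6
tool_pos: [0.5807, 0.3746, 0.0705]
tool_rot: [-1.374, 0.91, -0.915]
contact_force: [-0.6, -0.1, -3.1]
opening: 0.0507
```

```bash
cat >> sock.py <<'E'
def traypos(name=None):
    o=monitor.get_obs();d=o['tool_pos'][:2]-T0;print('TCP in tray x %.4f y %.4f'%(d@tx,d@ty))
    for n in('side',):
        im=grab(n);W=pts(im);f=im['frame'].astype(int)
        if name:
            uv=proj(im,[[.52,.312,.03]])[0].astype(int);c=im['frame'][max(0,uv[1]-90):uv[1]+60,uv[0]-95:uv[0]+95];cv2.imwrite('pics/%s.png'%name,cv2.resize(c[...,::-1],None,fx=4,fy=4,interpolation=cv2.INTER_CUBIC))
E
python3 - <<'E'
from sock import *
s=slot('raised',-.08);plan(*s,.044,22.5);level();traypos('p1')
E
```

```text
t=26.6 pos=[0.5807 0.3746 0.0705] yaw=22.7 tilt=0.21deg F=[-0.6 -0.1 -3.1] op=0.0507 q6=0.07 | tool d(cm)=[ 0.05  2.65 -0.  ] ry=0.004 d after turn=[ 0.06  2.65 -0.  ]
level fix [ 0.001 -0.     0.004]
TCP in tray x 0.0346 y -0.0801
```

View pics/p1.png

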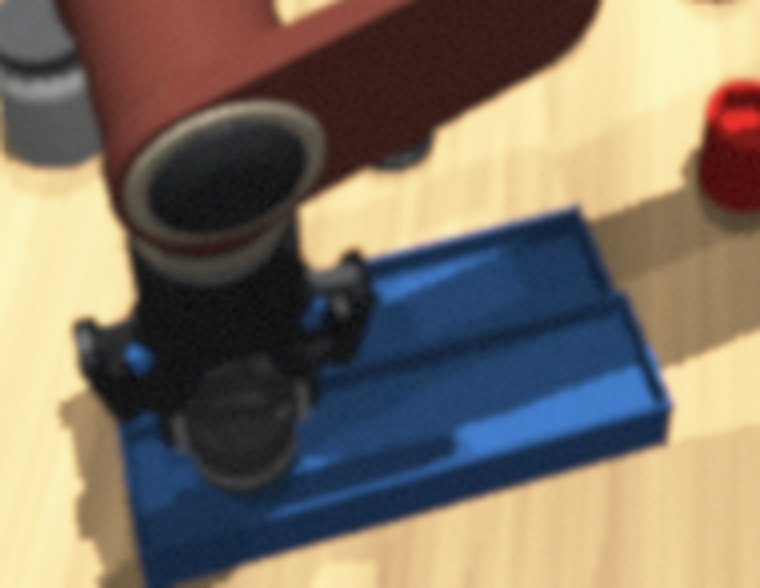

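Emit:
{"op": "servo_tool", "data": {"commands": [0,0,0,0.1,1.2,0,0.4,0,0,0,0,1,0,0.4,0,0,0,0,0.4,0,0.4]}}

```text
t: 26.95
tool_pos: [0.5845, 0.3745, 0.0487]
tool_rot: [-1.366, 0.906, -0.918]
contact_force: [-0.4, 0.2, -1.8]
opening: 0.0504
```

```bash
python3 - <<'E'
from sock import *
s=slot('raised',-.08);plan(*s,.042,22.5);level();traypos('p2')
E
```

```text
t=26.9 pos=[0.5845 0.3745 0.0487] yaw=22.7 tilt=0.50deg F=[-0.4  0.2 -1.8] op=0.0504 q6=0.07 | tool d(cm)=[-0.1   0.66 -0.35] ry=0.003 d after turn=[-0.1   0.67 -0.35]
level fix [-0.008  0.     0.003]
TCP in tray x 0.0330 y -0.0835
```

Lower until it touches, then release.

Emit:
{"op": "servo_tool", "data": {"commands": [-0.005,0,0,0,0.4,-0.2,0.4,0,0,0,0,0.25,0,0.4,0,0,0,0,0,0,0.5,0,0,0,0,0,0,0.6,0,0,0,0,0,0,0.7]}}

```text
t: 27.5
tool_pos: [0.5835, 0.3741, 0.0431]
tool_rot: [-1.368, 0.908, -0.917]
contact_force: [0.4, 0.8, 0.0]
opening: 0.0595
```

```bash
python3 - <<'E'
from sock import *
plan(.5345,.1435,.12,22.5);level();traypos('p2')
E
```

```text
t=27.5 pos=[0.5835 0.3741 0.0431] yaw=22.7 tilt=0.34deg F=[0.4 0.8 0. ] op=0.0595 q6=0.07 | tool d(cm)=[ 19.41  -7.7  -13.37] ry=0.003 d after turn=[ 19.43  -7.69 -13.35]
level fix [-0.005  0.     0.003]
TCP in tray x 0.0331 y -0.0824
```

Emit:
{"op": "servo_tool", "data": {"commands": [0,0,0,0,-3,0,0.7,0,0,0,0,-4,0,0.7,0,0,0,4,-2,-2,0.7,0,0,0,4,0,-2,0.8,0,0,0,4,0,-2,0.8,0,0,0,4,0,-2,0.8,0,0,0,4,0,-2,0.8,0,0,0,1.5,0,-1.5,0.8,0,0,0,0,0,0,0.8]}}

```text
t: 28.45
tool_pos: [0.5653, 0.1256, 0.1471]
tool_rot: [-1.355, 0.891, -0.925]
contact_force: [0.5, 1.1, -0.9]
opening: 0.068
```

```bash
python3 - <<'E'
from sock import *
plan(.5345,.1435,.09,22.5);level();traypos('p3');socks()
E
```

```text
t=28.4 pos=[0.5653 0.1256 0.1471] yaw=22.9 tilt=1.51deg F=[ 0.5  1.1 -0.9] op=0.0680 q6=-0.31 | tool d(cm)=[-2.9   5.63 -2.28] ry=0.007 d after turn=[-2.84  5.71 -2.16]
level fix [-0.025  0.     0.008]
TCP in tray x -0.1896 y 0.0296
px [185. 186.] xy [0.5796 0.374 ] r 0.0261 ztop 0.0686 n 160
px [345. 200.] xy [ 0.5337 -0.0436] r 0.0250 ztop 0.0458 n 113
px [314. 234.] xy [0.4467 0.0403] r 0.0261 ztop 0.0659 n 136
px [348. 237.] xy [ 0.4356 -0.0452] r 0.0253 ztop 0.0663 n 116
```

View pics/p3.png

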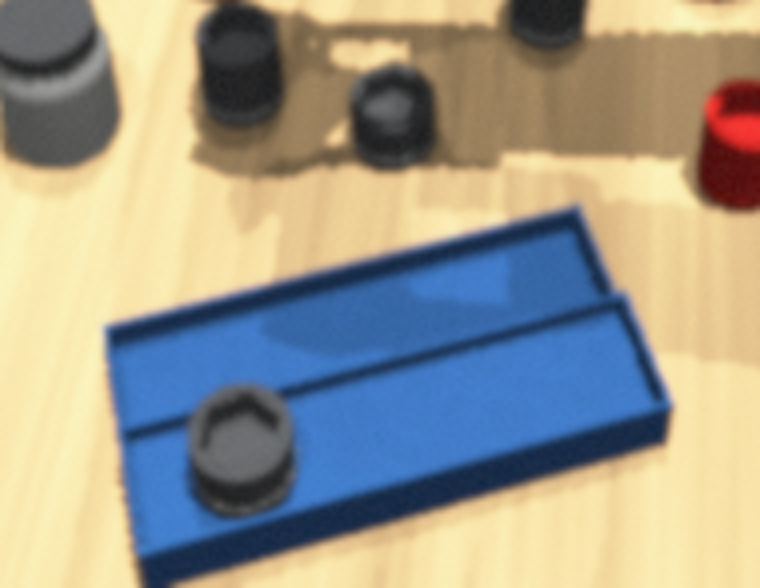

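The first short socket sits well in the raised row. Next is the short one at (0.5345, 0.1435).

Emit:
{"op": "servo_tool", "data": {"commands": [-0.025,0,0.008,-2.8,1,-2.2,0.8,0,0,0,0,3,0,0.8,0,0,0,0,0,0,0.8]}}

```text
t: 28.85
tool_pos: [0.5366, 0.1492, 0.1083]
tool_rot: [-1.369, 0.903, -0.908]
contact_force: [-0.5, -0.0, -1.0]
opening: 0.0687
```

```bash
python3 - <<'E'
from sock import *
plan(.5345,.1435,.012,22.5);level()
E
```

```text
t=28.9 pos=[0.5366 0.1492 0.1083] yaw=23.2 tilt=0.34deg F=[-0.5 -0.  -1. ] op=0.0687 q6=-0.27 | tool d(cm)=[ 0.44  9.62 -0.47] ry=0.012 d after turn=[ 0.44  9.63 -0.41]
level fix [-0.006  0.    -0.001]
```

Emit:
{"op": "servo_tool", "data": {"commands": [-0.006,0.012,0,0.4,1.5,-0.6,0.8,0,0,0,0,3,-0.1,0.8,0,0,0,0,3,-0.1,0.8,0,0,0,0,1.5,-0.1,0.8,0,0,0,0,0,0,0.8]}}

```text
t: 29.35
tool_pos: [0.5342, 0.1446, 0.0189]
tool_rot: [-1.366, 0.909, -0.917]
contact_force: [-0.3, 0.2, 0.4]
opening: 0.0684
```

```bash
python3 - <<'E'
from sock import *
plan(.5345,.1435,.012,22.5);level()
E
```

```text
t=29.4 pos=[0.5342 0.1446 0.0189] yaw=22.6 tilt=0.39deg F=[-0.3  0.2  0.4] op=0.0684 q6=-0.27 | tool d(cm)=[ 0.11  0.69 -0.02] ry=0.002 d after turn=[ 0.11  0.69 -0.01]
level fix [-0.007  0.     0.001]
```

Good. Grip and lift, then on to slot raised y=0.

Emit:
{"op": "servo_tool", "data": {"commands": [-0.006,0,0,0.1,0.6,0,0.7,0,0,0,0,0,0,0.5,0,0,0,0,0,0,0.4,0,0,0,0,0,0,0.4,0,0,0,0,0,0,0.4,0,0,0,0,-3,0,0.4,0,0,0,0,-5,0,0.4,0,0,0,0,-4,0,0.4,0,0,0,0,0,0,0.4]}}

```text
t: 30.25
tool_pos: [0.5346, 0.1438, 0.1378]
tool_rot: [-1.372, 0.913, -0.915]
contact_force: [1.7, 1.0, -1.2]
opening: 0.0507
```

```bash
python3 - <<'E'
from sock import *
s=slot('raised',0);plan(*s,.10,22.5);level()
E
```

```text
t=30.2 pos=[0.5346 0.1438 0.1378] yaw=22.6 tilt=0.08deg F=[ 1.7  1.  -1.2] op=0.0507 q6=-0.27 | tool d(cm)=[-19.5    3.75   5.13] ry=0.002 d after turn=[-19.5    3.78   5.09]
level fix [ 0.001 -0.     0.001]
```

Emit:
{"op": "servo_tool", "data": {"commands": [0,0,0,-4,0,1,0.4,0,0,0,-4,0,1,0.4,0,0,0,-4,0,1,0.4,0,0,0,-4,0,1,0.4,0,0,0,-3,0.5,1,0.4,0,0,0,0,0,0,0.4]}}

```text
t: 30.85
tool_pos: [0.5059, 0.3429, 0.1286]
tool_rot: [-1.372, 0.917, -0.919]
contact_force: [0.2, -0.2, -3.0]
opening: 0.0508
```

```bash
python3 - <<'E'
from sock import *
s=slot('raised',0);plan(*s,.055,22.5);level()
E
```

```text
t=30.9 pos=[0.5059 0.3429 0.1286] yaw=22.3 tilt=0.19deg F=[ 0.2 -0.2 -3. ] op=0.0508 q6=0.09 | tool d(cm)=[-0.02  7.36  0.14] ry=-0.003 d after turn=[-0.01  7.36  0.12]
level fix [ 0.002 -0.     0.002]
```

Emit:
{"op": "servo_tool", "data": {"commands": [0,0,0,0,2,0,0.4,0,0,0,0,3,0,0.4,0,0,0,0,2,-0.2,0.4,0,0,0,0,0.6,-0.1,0.4]}}

```text
t: 31.25
tool_pos: [0.5016, 0.3406, 0.0477]
tool_rot: [-1.376, 0.916, -0.917]
contact_force: [-1.2, -0.1, -2.6]
opening: 0.0502
```

```bash
python3 - <<'E'
from sock import *
s=slot('raised',0);plan(*s,.042,22.5);level();traypos()
E
```

```text
t=31.2 pos=[0.5016 0.3406 0.0477] yaw=22.5 tilt=0.34deg F=[-1.2 -0.1 -2.6] op=0.0502 q6=0.09 | tool d(cm)=[-0.05  0.57  0.6 ] ry=-0.001 d after turn=[-0.05  0.57  0.6 ]
level fix [ 0.004 -0.     0.004]
TCP in tray x 0.0335 y 0.0060
```

Position is fine. Lower, release, retreat to the next short at (0.5355, -0.045).

Emit:
{"op": "servo_tool", "data": {"commands": [0,0,0,0,0.3,0.3,0.4,0,0,0,0,0.3,0,0.4,0,0,0,0,0,0,0.5,0,0,0,0,0,0,0.6,0,0,0,0,0,0,0.7,0,0,0,0,-3,0,0.7,0,0,0,0,-5,0,0.7,0,0,0,4,-1,0,0.8,0,0,0,4,0,0,0.8,0,0,0,4,0,0,0.8,0,0,0,4,0,0,0.8,0,0,0,4,0,-1,0.8,0,0,0,4,0,-2,0.8,0,0,0,4,0,-2,0.8,0,0,0,4,0,-2,0.8,0,0,0,3,0,-2,0.8,0,0,0,0,0,0,0.8]}}

```text
t: 33.0
tool_pos: [0.5709, -0.0264, 0.1591]
tool_rot: [-1.35, 0.883, -0.936]
contact_force: [0.0, 0.2, -0.3]
opening: 0.0684
```

```bash
python3 - <<'E'
from sock import *
plan(.5354,-.045,.10,22.5);level();traypos('p4');socks()
E
```

```text
t=33.0 pos=[ 0.5709 -0.0264  0.1591] yaw=22.7 tilt=2.20deg F=[ 0.   0.2 -0.3] op=0.0684 q6=-0.58 | tool d(cm)=[ 0.25  5.78 -4.19] ry=0.004 d after turn=[ 0.36  5.91 -3.99]
level fix [-0.035  0.     0.015]
TCP in tray x -0.3322 y 0.0826
px [271. 138.] xy [0.7167 0.1526] r 0.0286 ztop 0.0728 n 33
px [282. 165.] xy [0.6298 0.1222] r 0.0254 ztop 0.0658 n 121
```

View pics/p4.png

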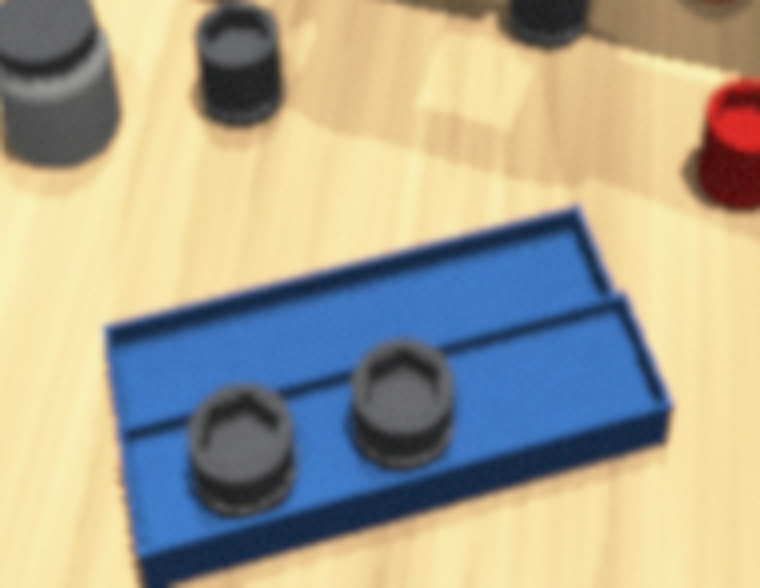

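Emit:
{"op": "servo_tool", "data": {"commands": [-0.03,0,0.012,0.3,0,-4,0.8,0,0,0,0,1.5,0,0.8,0,0,0,0,0,0,0.8]}}

```text
t: 33.4
tool_pos: [0.5368, -0.0391, 0.1442]
tool_rot: [-1.367, 0.9, -0.912]
contact_force: [0.6, -0.4, 0.4]
opening: 0.0686
```

```bash
cat >> sock.py <<'E'
def sideblob(x,y,zt,rad=.06):
    im=grab('side');W=pts(im);f=im['frame'].astype(int)
    m=(abs(W[...,0]-x)<rad)&(abs(W[...,1]-y)<rad)&(W[...,2]>zt-.006)&(W[...,2]<zt+.006)&(f.max(2)<110)
    l=cv2.connectedComponentsWithStats(m.astype(np.uint8))
    for i in range(1,l[0]):
        if l[2][i,4]>25:
            P=W[l[1]==i];c,r=cv2.minEnclosingCircle(P[:,:2].astype(np.float32));print('side',l[2][i,4],np.round(c,4),round(r,4))
E
python3 - <<'E'
from sock import *
plan(.5354,-.045,.012,22.5);level();sideblob(.5354,-.045,.044)
E
```

```text
t=33.4 pos=[ 0.5368 -0.0391  0.1442] yaw=23.1 tilt=0.55deg F=[ 0.6 -0.4  0.4] op=0.0686 q6=-0.62 | tool d(cm)=[ 0.45 13.22 -0.48] ry=0.011 d after turn=[ 0.5  13.22 -0.35]
level fix [-0.009  0.     0.003]
side 115 [ 0.5378 -0.0397] 0.0252
```

Emit:
{"op": "servo_tool", "data": {"commands": [-0.008,0.008,0,0.35,2,-0.5,0.8,0,0,0,0,4,-0.1,0.8,0,0,0,0,4,-0.1,0.8,0,0,0,0,2,-0.1,0.8,0,0,0,0,0,0,0.8]}}

```text
t: 33.95
tool_pos: [0.5403, -0.0413, 0.0275]
tool_rot: [-1.368, 0.893, -0.919]
contact_force: [0.9, -0.1, -0.3]
opening: 0.0683
```

```bash
python3 - <<'E'
from sock import *
plan(.5357,-.0435,.012,22.5);level()
E
```

```text
t=34.0 pos=[ 0.5403 -0.0413  0.0275] yaw=23.2 tilt=0.96deg F=[ 0.9 -0.1 -0.3] op=0.0683 q6=-0.62 | tool d(cm)=[ 0.01  1.54 -0.53] ry=0.011 d after turn=[ 0.03  1.55 -0.51]
level fix [-0.014  0.     0.01 ]
```

Emit:
{"op": "servo_tool", "data": {"commands": [-0.012,0.01,0.008,0,1.4,-0.5,0.7,0,0,0,0,0,0,0.5,0,0,0,0,0,0,0.4,0,0,0,0,0,0,0.4,0,0,0,0,0,0,0.4,0,0,0,0,-3,0,0.4,0,0,0,0,-5,0,0.4,0,0,0,0,-5,0,0.4,0,0,0,0,0,0,0.4]}}

```text
t: 34.85
tool_pos: [0.5373, -0.0421, 0.1504]
tool_rot: [-1.369, 0.91, -0.917]
contact_force: [1.6, -0.3, -1.0]
opening: 0.0506
```

```bash
python3 - <<'E'
from sock import *
s=slot('raised',.08);plan(*s,.14,22.5);level()
E
```

```text
t=34.9 pos=[ 0.5373 -0.0421  0.1504] yaw=22.6 tilt=0.26deg F=[ 1.6 -0.3 -1. ] op=0.0506 q6=-0.61 | tool d(cm)=[-36.77   0.96   4.04] ry=0.003 d after turn=[-36.78   1.04   3.95]
level fix [-0.004  0.     0.003]
```

Emit:
{"op": "servo_tool", "data": {"commands": [0,0,0,-4,0,0.4,0.4,0,0,0,-4,0,0.4,0.4,0,0,0,-4,0,0.4,0.4,0,0,0,-4,0,0.4,0.4,0,0,0,-4,0,0.4,0.4,0,0,0,-4,0,0.4,0.4,0,0,0,-4,0,0.4,0.4,0,0,0,-4,0,0.4,0.4,0,0,0,-3.2,0,0.4,0.4,0,0,0,0,0,0,0.4]}}

```text
t: 35.85
tool_pos: [0.4337, 0.3074, 0.1517]
tool_rot: [-1.359, 0.905, -0.929]
contact_force: [0.4, 0.8, -2.0]
opening: 0.0506
```

```bash
python3 - <<'E'
from sock import *
s=slot('raised',.08);plan(*s,.055,22.5);level()
E
```

```text
t=35.9 pos=[0.4337 0.3074 0.1517] yaw=22.3 tilt=0.98deg F=[ 0.4  0.8 -2. ] op=0.0506 q6=0.09 | tool d(cm)=[-0.59  9.67 -0.  ] ry=-0.004 d after turn=[-0.52  9.67  0.15]
level fix [-0.016  0.     0.007]
```

Emit:
{"op": "servo_tool", "data": {"commands": [-0.014,0,0.006,-0.55,2,0.2,0.4,0,0,0,0,4,0.2,0.4,0,0,0,0,3,0.1,0.4,0,0,0,0,0.4,0,0.4,0,0,0,0,0,0,0.4]}}

```text
t: 36.35
tool_pos: [0.4382, 0.3144, 0.0567]
tool_rot: [-1.365, 0.913, -0.92]
contact_force: [0.1, -0.1, -2.3]
opening: 0.0505
```

```bash
python3 - <<'E'
from sock import *
s=slot('raised',.08);plan(*s,.042,22.5);level();traypos('p5')
E
```

```text
t=36.4 pos=[0.4382 0.3144 0.0567] yaw=22.4 tilt=0.34deg F=[ 0.1 -0.1 -2.3] op=0.0505 q6=0.10 | tool d(cm)=[-0.05  1.46 -0.54] ry=-0.002 d after turn=[-0.05  1.47 -0.53]
level fix [-0.006  0.     0.002]
TCP in tray x 0.0336 y 0.0747
```

Emit:
{"op": "servo_tool", "data": {"commands": [-0.005,0,0,0,0,-0.8,0.4,0,0,0,0,0.8,-0.1,0.4,0,0,0,0,0.5,0,0.4,0,0,0,0,0.1,0,0.4]}}

```text
t: 36.8
tool_pos: [0.4326, 0.3118, 0.0476]
tool_rot: [-1.361, 0.911, -0.922]
contact_force: [-0.1, -0.0, -2.6]
opening: 0.0506
```

```bash
python3 - <<'E'
from sock import *
s=slot('raised',.08);plan(*s,.042,22.5);level();traypos('p5')
E
```

```text
t=36.8 pos=[0.4326 0.3118 0.0476] yaw=22.3 tilt=0.57deg F=[-0.1 -0.  -2.6] op=0.0506 q6=0.10 | tool d(cm)=[-0.07  0.56  0.08] ry=-0.003 d after turn=[-0.07  0.56  0.08]
level fix [-0.01   0.     0.001]
TCP in tray x 0.0333 y 0.0809
```

View pics/p5.png

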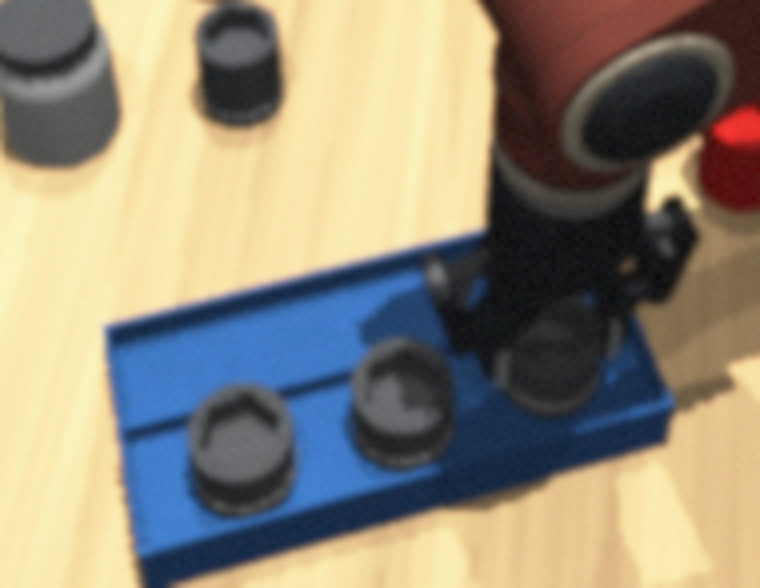

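Lower, release, retreat towards the long one at (0.447, 0.040).

Emit:
{"op": "servo_tool", "data": {"commands": [-0.008,0,0,0,0.4,0,0.4,0,0,0,0,0.3,0,0.4,0,0,0,0,0,0,0.5,0,0,0,0,0,0,0.6,0,0,0,0,0,0,0.65,0,0,0,0,-3,0,0.65,0,0,0,0,-5,0,0.7,0,0,0,4,-2,-1,0.8,0,0,0,4,0,-1.5,0.8,0,0,0,4,0,-1.5,0.8,0,0,0,4,0,-1.5,0.8,0,0,0,4,0,-1.5,0.8,0,0,0,4,0,-1,0.8,0,0,0,0,0,0,0.8]}}

```text
t: 38.25
tool_pos: [0.457, 0.0529, 0.1542]
tool_rot: [-1.358, 0.896, -0.926]
contact_force: [0.3, 0.4, 0.2]
opening: 0.0685
```

```bash
python3 - <<'E'
from sock import *
plan(.4468,.0403,.14,22.5);level();traypos('p6');socks();sideblob(.4468,.0403,.064)
E
```

```text
t=38.2 pos=[0.457  0.0529 0.1542] yaw=22.7 tilt=1.28deg F=[0.3 0.4 0.2] op=0.0685 q6=-0.44 | tool d(cm)=[ 0.76  1.39 -1.45] ry=0.003 d after turn=[ 0.77  1.42 -1.42]
level fix [-0.021  0.     0.008]
TCP in tray x -0.2153 y 0.1575
px [271. 137.] xy [0.7165 0.1551] r 0.0281 ztop 0.0748 n 36
px [282. 165.] xy [0.6308 0.1221] r 0.0253 ztop 0.0657 n 127
px [348. 237.] xy [ 0.4355 -0.0452] r 0.0253 ztop 0.0657 n 131
px [209. 243.] xy [0.4322 0.3092] r 0.0269 ztop 0.0691 n 166
side 160 [0.4477 0.0428] 0.028
```

View pics/p6.png

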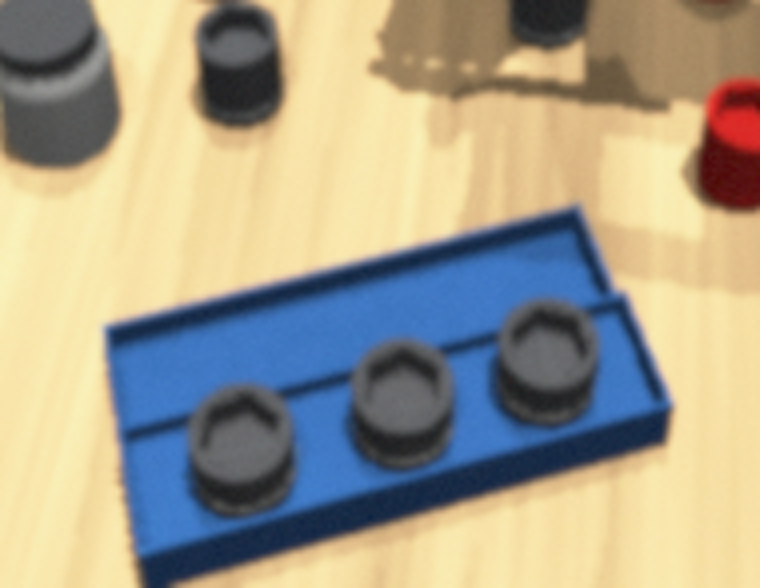

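All three short ones are in the raised row. Now the long at (0.447, 0.040).

Emit:
{"op": "servo_tool", "data": {"commands": [-0.02,0,0.008,0.75,1,-1.4,0.8,0,0,0,0,2,0,0.8,0,0,0,0,0,0,0.8]}}

```text
t: 38.7
tool_pos: [0.4448, 0.0464, 0.1217]
tool_rot: [-1.375, 0.908, -0.9]
contact_force: [-0.8, -0.4, -0.7]
opening: 0.0684
```

```bash
python3 - <<'E'
from sock import *
plan(.4468,.0408,.022,22.5);level()
E
```

```text
t=38.7 pos=[0.4448 0.0464 0.1217] yaw=23.4 tilt=0.25deg F=[-0.8 -0.4 -0.7] op=0.0684 q6=-0.47 | tool d(cm)=[ 0.63  9.97 -0.01] ry=0.015 d after turn=[ 0.59  9.97 -0.03]
level fix [ 0.003  0.    -0.003]
```

Emit:
{"op": "servo_tool", "data": {"commands": [0,0.015,0,0.6,1,-0.2,0.8,0,0,0,0,3,-0.1,0.8,0,0,0,0,3,-0.1,0.8,0,0,0,0,2.2,0,0.8,0,0,0,0,0,0,0.8]}}

```text
t: 39.2
tool_pos: [0.4434, 0.0398, 0.0272]
tool_rot: [-1.372, 0.915, -0.911]
contact_force: [-0.7, -0.1, 0.3]
opening: 0.068
```

```bash
python3 - <<'E'
from sock import *
plan(.4468,.0408,.022,22.5);level()
E
```

```text
t=39.2 pos=[0.4434 0.0398 0.0272] yaw=22.7 tilt=0.16deg F=[-0.7 -0.1  0.3] op=0.0680 q6=-0.47 | tool d(cm)=[0.03 0.52 0.35] ry=0.003 d after turn=[0.03 0.52 0.35]
level fix [ 0.002  0.    -0.002]
```

Emit:
{"op": "servo_tool", "data": {"commands": [0,0,0,0,0.4,0.35,0.8,0,0,0,0,0,0,0.5,0,0,0,0,0,0,0.4,0,0,0,0,0,0,0.4,0,0,0,0,0,0,0.4,0,0,0,0,0,0,0.4]}}

```text
t: 39.8
tool_pos: [0.4486, 0.0412, 0.0258]
tool_rot: [-1.371, 0.912, -0.913]
contact_force: [0.4, 0.2, -3.8]
opening: 0.0508
```

Emit:
{"op": "servo_tool", "data": {"commands": [0,0,0,0,-3,0,0.4,0,0,0,0,-5,0,0.4,0,0,0,0,-5,0,0.4,0,0,0,0,0,0,0.4]}}

```text
t: 40.2
tool_pos: [0.4457, 0.0412, 0.1575]
tool_rot: [-1.374, 0.917, -0.908]
contact_force: [0.9, -0.2, -2.5]
opening: 0.0513
```

```bash
python3 - <<'E'
from sock import *
s=slot('low',.08);plan(*s,.14,22.5);level()
E
```

```text
t=40.2 pos=[0.4457 0.0412 0.1575] yaw=22.7 tilt=0.37deg F=[ 0.9 -0.2 -2.5] op=0.0513 q6=-0.47 | tool d(cm)=[-18.73   1.75   9.3 ] ry=0.004 d after turn=[-18.77   1.75   9.22]
level fix [ 0.006  0.    -0.003]
```

Emit:
{"op": "servo_tool", "data": {"commands": [0,0,0,-4,0,2,0.4,0,0,0,-4,0,2,0.4,0,0,0,-4,0,2,0.4,0,0,0,-4,0,2,0.4,0,0,0,-2.5,0,1,0.4,0,0,0,0,0,0,0.4]}}

```text
t: 40.8
tool_pos: [0.4577, 0.2516, 0.1549]
tool_rot: [-1.373, 0.921, -0.916]
contact_force: [-0.2, -0.3, -3.3]
opening: 0.051
```

```bash
python3 - <<'E'
from sock import *
s=slot('low',.08);plan(*s,.045,22.5);level()
E
```

```text
t=40.8 pos=[0.4577 0.2516 0.1549] yaw=22.3 tilt=0.28deg F=[-0.2 -0.3 -3.3] op=0.0510 q6=-0.03 | tool d(cm)=[ 0.21 10.99  0.12] ry=-0.003 d after turn=[ 0.21 10.99  0.06]
level fix [ 0.005  0.    -0.001]
```

Emit:
{"op": "servo_tool", "data": {"commands": [0,0,0,0.2,2,0,0.4,0,0,0,0,4,0,0.4,0,0,0,0,3,0,0.4,0,0,0,0,1,0,0.4,0,0,0,0,0,0,0.4]}}

```text
t: 41.3
tool_pos: [0.4563, 0.2475, 0.049]
tool_rot: [-1.377, 0.921, -0.914]
contact_force: [-0.4, 0.4, -3.0]
opening: 0.0511
```

```bash
python3 - <<'E'
from sock import *
s=slot('low',.08);plan(*s,.029,22.5);level();traypos('p7')
E
```

```text
t=41.3 pos=[0.4563 0.2475 0.049 ] yaw=22.4 tilt=0.51deg F=[-0.4  0.4 -3. ] op=0.0511 q6=-0.04 | tool d(cm)=[-0.12  2.    0.37] ry=-0.001 d after turn=[-0.11  2.    0.35]
level fix [ 0.009 -0.     0.001]
TCP in tray x -0.0352 y 0.0836
```

View pics/p7.png

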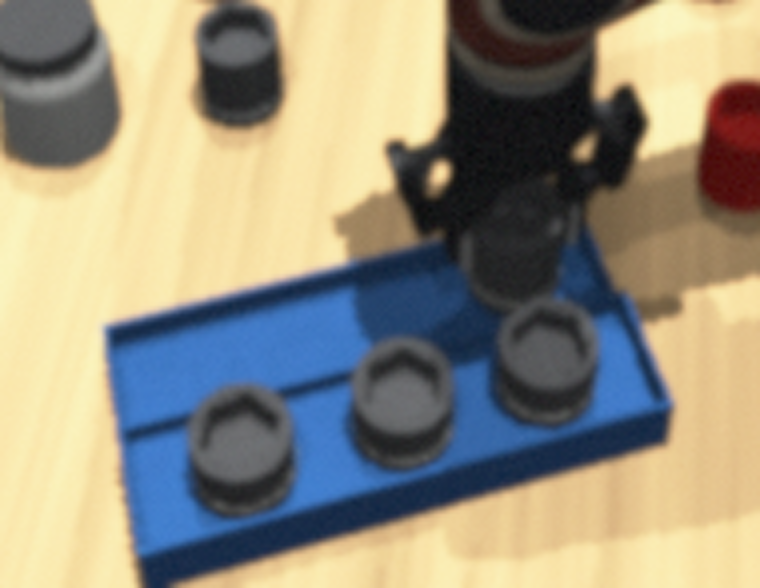

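Emit:
{"op": "servo_tool", "data": {"commands": [0.007,0,0,-0.1,1,0.2,0.4,0,0,0,0,0.6,0,0.4,0,0,0,0,0.3,0,0.4,0,0,0,0,0.1,0,0.4]}}

```text
t: 41.75
tool_pos: [0.462, 0.2503, 0.0333]
tool_rot: [-1.363, 0.911, -0.921]
contact_force: [0.4, 0.8, -2.6]
opening: 0.0509
```

```bash
python3 - <<'E'
from sock import *
s=slot('low',.08);plan(*s,.029,22.5);level();traypos()
E
```

```text
t=41.8 pos=[0.462  0.2503 0.0333] yaw=22.4 tilt=0.50deg F=[ 0.4  0.8 -2.6] op=0.0509 q6=-0.03 | tool d(cm)=[-0.08  0.42 -0.28] ry=-0.002 d after turn=[-0.08  0.43 -0.28]
level fix [-0.009  0.     0.002]
TCP in tray x -0.0348 y 0.0772
```

Lower the rest, release, retreat towards the long at (0.436, -0.047).

Emit:
{"op": "servo_tool", "data": {"commands": [-0.006,0,0,0,0.35,-0.2,0.4,0,0,0,0,0.2,0,0.4,0,0,0,0,0,0,0.5,0,0,0,0,0,0,0.6,0,0,0,0,0,0,0.65,0,0,0,0,-3,0,0.65,0,0,0,0,-5,0,0.7,0,0,0,4,-5,-1,0.8,0,0,0,4,0,-2,0.8,0,0,0,4,0,-2,0.8,0,0,0,4,0,-2,0.8,0,0,0,4,0,-2,0.8,0,0,0,4,0,-2,0.8,0,0,0,3,0,-2,0.8,0,0,0,0,0,0,0.8]}}

```text
t: 43.3
tool_pos: [0.4506, -0.05, 0.167]
tool_rot: [-1.354, 0.886, -0.935]
contact_force: [0.7, 0.6, 0.2]
opening: 0.0681
```

```bash
python3 - <<'E'
from sock import *
plan(.4360,-.047,.14,22.5);level();traypos('p8');socks();sideblob(.436,-.047,.064)
E
```

```text
t=43.3 pos=[ 0.4506 -0.05    0.167 ] yaw=22.7 tilt=1.95deg F=[0.7 0.6 0.2] op=0.0681 q6=-0.68 | tool d(cm)=[-0.89  2.65 -1.31] ry=0.004 d after turn=[-0.84  2.7  -1.24]
level fix [-0.03   0.     0.016]
TCP in tray x -0.3079 y 0.2027
px [271. 137.] xy [0.7168 0.1539] r 0.0293 ztop 0.0742 n 41
px [282. 165.] xy [0.6309 0.122 ] r 0.0257 ztop 0.0655 n 128
px [234. 231.] xy [0.4591 0.2484] r 0.0259 ztop 0.0693 n 150
px [346. 240.] xy [ 0.4353 -0.0457] r 0.0252 ztop 0.0656 n 80
side 112 [ 0.4399 -0.0424] 0.0254
```

View pics/p8.png

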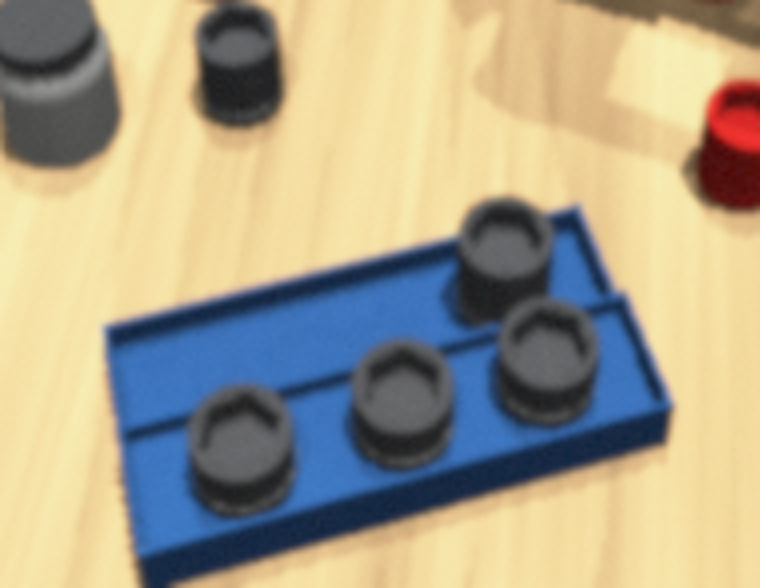

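Emit:
{"op": "servo_tool", "data": {"commands": [-0.028,0,0.014,-0.8,1,-1.2,0.8,0,0,0,0,2.5,0,0.8,0,0,0,0,0,0,0.8]}}

```text
t: 43.75
tool_pos: [0.4359, -0.04, 0.1297]
tool_rot: [-1.374, 0.906, -0.902]
contact_force: [-0.8, 0.3, -1.4]
opening: 0.0682
```

```bash
python3 - <<'E'
from sock import *
plan(.4365,-.0465,.022,22.5);level()
E
```

```text
t=43.8 pos=[ 0.4359 -0.04    0.1297] yaw=23.3 tilt=0.14deg F=[-0.8  0.3 -1.4] op=0.0682 q6=-0.67 | tool d(cm)=[ 0.65 10.77 -0.19] ry=0.015 d after turn=[ 0.62 10.77 -0.19]
level fix [ 0.001  0.    -0.002]
```

Emit:
{"op": "servo_tool", "data": {"commands": [0,0.015,0,0.6,1.5,-0.3,0.8,0,0,0,0,3,0,0.8,0,0,0,0,3,0,0.8,0,0,0,0,2.2,0,0.8,0,0,0,0,0,0,0.8]}}

```text
t: 44.25
tool_pos: [0.4355, -0.0448, 0.0294]
tool_rot: [-1.371, 0.914, -0.911]
contact_force: [0.2, 0.7, -0.2]
opening: 0.0684
```

```bash
python3 - <<'E'
from sock import *
plan(.4365,-.0465,.022,22.5);level()
E
```

```text
t=44.2 pos=[ 0.4355 -0.0448  0.0294] yaw=22.7 tilt=0.10deg F=[ 0.2  0.7 -0.2] op=0.0684 q6=-0.67 | tool d(cm)=[0.2  0.74 0.03] ry=0.004 d after turn=[0.2  0.74 0.03]
level fix [ 0.001  0.    -0.001]
```

Emit:
{"op": "servo_tool", "data": {"commands": [0,0,0,0.1,0.7,0,0.8,0,0,0,0,0,0,0.5,0,0,0,0,0,0,0.4,0,0,0,0,0,0,0.4,0,0,0,0,0,0,0.4,0,0,0,0,-3,0,0.4,0,0,0,0,-5,0,0.4,0,0,0,0,-5,0,0.4,0,0,0,0,0,0,0.4]}}

```text
t: 45.15
tool_pos: [0.4346, -0.0454, 0.1566]
tool_rot: [-1.373, 0.916, -0.909]
contact_force: [1.3, -0.2, -2.6]
opening: 0.0512
```

```bash
python3 - <<'E'
from sock import *
s=slot('low',0);plan(*s,.14,22.5);level()
E
```

```text
t=45.1 pos=[ 0.4346 -0.0454  0.1566] yaw=22.7 tilt=0.29deg F=[ 1.3 -0.2 -2.6] op=0.0512 q6=-0.67 | tool d(cm)=[-26.26   1.65  21.68] ry=0.004 d after turn=[-26.35   1.66  21.57]
level fix [ 0.004  0.    -0.003]
```

Emit:
{"op": "servo_tool", "data": {"commands": [0,0,0,-3.8,0,3.1,0.4,0,0,0,-3.8,0,3.1,0.4,0,0,0,-3.8,0,3.1,0.4,0,0,0,-3.8,0,3.1,0.4,0,0,0,-3.8,0,3.1,0.4,0,0,0,-3.8,0,3.1,0.4,0,0,0,-3.4,0,2.8,0.4,0,0,0,0,0,0,0.4]}}

```text
t: 45.95
tool_pos: [0.534, 0.2861, 0.1513]
tool_rot: [-1.373, 0.921, -0.919]
contact_force: [0.3, -0.5, -3.1]
opening: 0.0507
```

```bash
python3 - <<'E'
from sock import *
s=slot('low',0);plan(*s,.045,22.5);level()
E
```

```text
t=46.0 pos=[0.534  0.2861 0.1513] yaw=22.2 tilt=0.29deg F=[ 0.3 -0.5 -3.1] op=0.0507 q6=-0.02 | tool d(cm)=[ 0.46 10.63 -0.24] ry=-0.005 d after turn=[ 0.47 10.63 -0.3 ]
level fix [ 0.005 -0.     0.002]
```

Emit:
{"op": "servo_tool", "data": {"commands": [0,-0.005,0,0.45,2,-0.2,0.4,0,0,0,0,4,0,0.4,0,0,0,0,3,0,0.4,0,0,0,0,1,0,0.4,0,0,0,0,0,0,0.4]}}

```text
t: 46.45
tool_pos: [0.5312, 0.2804, 0.0444]
tool_rot: [-1.381, 0.917, -0.912]
contact_force: [0.7, -0.3, -3.9]
opening: 0.051
```

```bash
python3 - <<'E'
from sock import *
s=slot('low',0);plan(*s,.029,22.5);level();traypos('p9')
E
```

```text
t=46.5 pos=[0.5312 0.2804 0.0444] yaw=22.7 tilt=0.60deg F=[ 0.7 -0.3 -3.9] op=0.0510 q6=-0.03 | tool d(cm)=[0.05 1.54 0.19] ry=0.003 d after turn=[0.05 1.54 0.18]
level fix [ 0.01  -0.     0.003]
TCP in tray x -0.0335 y 0.0018
```

Emit:
{"op": "servo_tool", "data": {"commands": [0.007,0,0,0,0.8,0.2,0.4,0,0,0,0,0.5,0,0.4,0,0,0,0,0.3,0,0.4,0,0,0,0,0.2,0,0.4,0,0,0,0,0,0,0.5,0,0,0,0,0,0,0.6,0,0,0,0,0,0,0.65]}}

```text
t: 47.2
tool_pos: [0.5387, 0.2827, 0.0333]
tool_rot: [-1.363, 0.905, -0.92]
contact_force: [0.1, 0.5, -0.1]
opening: 0.0556
```

```bash
python3 - <<'E'
from sock import *
plan(.6322,.1226,.14,22.5);level();traypos()
E
```

```text
t=47.2 pos=[0.5387 0.2827 0.0333] yaw=22.6 tilt=0.66deg F=[ 0.1  0.5 -0.1] op=0.0556 q6=-0.03 | tool d(cm)=[ 18.42 -10.57   2.59] ry=0.003 d after turn=[ 18.37 -10.67   2.52]
level fix [-0.011  0.     0.004]
TCP in tray x -0.0342 y -0.0060
```

Emit:
{"op": "servo_tool", "data": {"commands": [0,0,0,0,0,0,0.65,0,0,0,0,-4,0,0.65,0,0,0,0,-5,0,0.7,0,0,0,4,-2,0.5,0.8,0,0,0,4,0,0.5,0.8,0,0,0,4,0,0.5,0.8,0,0,0,4,0,0.5,0.8,0,0,0,2,0,0,0.8,0,0,0,0,0,0,0.8]}}

```text
t: 48.15
tool_pos: [0.6331, 0.1205, 0.1581]
tool_rot: [-1.354, 0.89, -0.926]
contact_force: [0.0, 0.1, -0.3]
opening: 0.0681
```

```bash
python3 - <<'E'
from sock import *
plan(.6322,.1226,.13,22.5);level();traypos('p10');socks();sideblob(.632,.122,.064)
E
```

```text
t=48.1 pos=[0.6331 0.1205 0.1581] yaw=22.9 tilt=1.60deg F=[ 0.   0.1 -0.3] op=0.0681 q6=-0.33 | tool d(cm)=[-0.25  2.8  -0.07] ry=0.007 d after turn=[-0.23  2.81  0.  ]
level fix [-0.027  0.     0.009]
TCP in tray x -0.2203 y -0.0311
px [185. 185.] xy [0.5792 0.3744] r 0.0267 ztop 0.0687 n 158
px [222. 202.] xy [0.5362 0.2803] r 0.0264 ztop 0.0688 n 156
px [198. 215.] xy [0.5034 0.3405] r 0.0264 ztop 0.0688 n 166
px [230. 231.] xy [0.4589 0.2501] r 0.0259 ztop 0.0687 n 99
px [209. 243.] xy [0.4316 0.3097] r 0.0265 ztop 0.0689 n 160
side 171 [0.633  0.1252] 0.0266
```

View pics/p10.png

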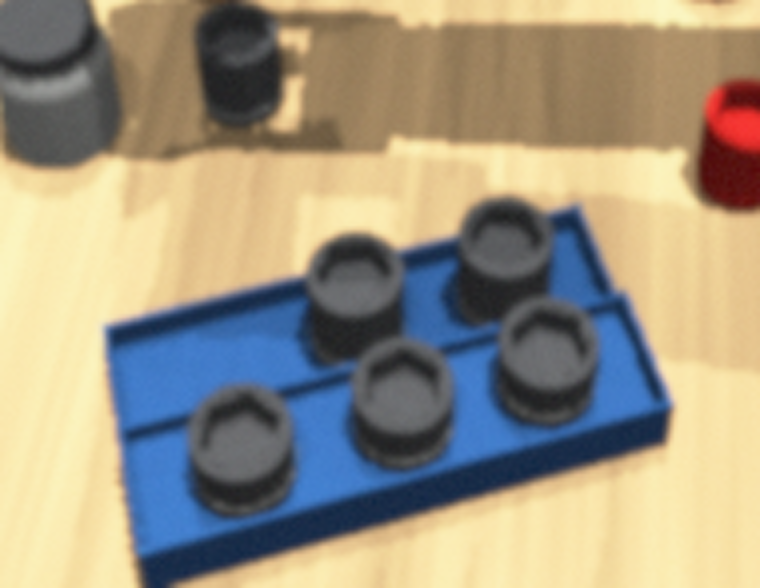

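Emit:
{"op": "servo_tool", "data": {"commands": [-0.026,0.005,0.009,-0.2,1,0,0.8,0,0,0,0,2,0,0.8,0,0,0,0,0,0,0.8]}}

```text
t: 48.6
tool_pos: [0.6292, 0.1293, 0.1257]
tool_rot: [-1.374, 0.913, -0.904]
contact_force: [-0.8, -0.9, -0.8]
opening: 0.0685
```

```bash
python3 - <<'E'
from sock import *
plan(.6322,.1230,.022,22.5);level()
E
```

```text
t=48.6 pos=[0.6292 0.1293 0.1257] yaw=23.0 tilt=0.32deg F=[-0.8 -0.9 -0.8] op=0.0685 q6=-0.32 | tool d(cm)=[ 0.74 10.36  0.07] ry=0.009 d after turn=[ 0.7  10.37  0.04]
level fix [ 0.004  0.    -0.004]
```

Emit:
{"op": "servo_tool", "data": {"commands": [0,0.009,0,0.7,1.5,0,0.8,0,0,0,0,3,0,0.8,0,0,0,0,3,0,0.8,0,0,0,0,2,0,0.8,0,0,0,0,0,0,0.8]}}

```text
t: 49.1
tool_pos: [0.6317, 0.125, 0.0263]
tool_rot: [-1.372, 0.918, -0.909]
contact_force: [-1.1, -0.4, 0.4]
opening: 0.0683
```

```bash
python3 - <<'E'
from sock import *
plan(.6322,.1230,.022,22.5);level()
E
```

```text
t=49.1 pos=[0.6317 0.125  0.0263] yaw=22.6 tilt=0.31deg F=[-1.1 -0.4  0.4] op=0.0683 q6=-0.32 | tool d(cm)=[ 0.2   0.43 -0.03] ry=0.002 d after turn=[ 0.2   0.43 -0.03]
level fix [ 0.004  0.    -0.004]
```

Emit:
{"op": "servo_tool", "data": {"commands": [0,0,0,0.2,0.5,0,0.8,0,0,0,0,0,0,0.5,0,0,0,0,0,0,0.4,0,0,0,0,0,0,0.4,0,0,0,0,0,0,0.4,0,0,0,0,-3,0,0.4,0,0,0,0,-5,0,0.4,0,0,0,0,-5,0,0.4,0,0,0,0,0,0,0.4]}}

```text
t: 50.0
tool_pos: [0.6316, 0.1226, 0.1542]
tool_rot: [-1.375, 0.921, -0.907]
contact_force: [0.8, 0.4, -1.6]
opening: 0.0513
```

```bash
python3 - <<'E'
from sock import *
s=slot('low',-.082);plan(*s,.15,22.5);level()
E
```

```text
t=50.0 pos=[0.6316 0.1226 0.1542] yaw=22.6 tilt=0.57deg F=[ 0.8  0.4 -1.6] op=0.0513 q6=-0.32 | tool d(cm)=[-18.35   0.47   5.18] ry=0.002 d after turn=[-18.37   0.42   5.14]
level fix [ 0.009  0.    -0.005]
```

Emit:
{"op": "servo_tool", "data": {"commands": [0,0,0,-4,0,1.1,0.4,0,0,0,-4,0,1.1,0.4,0,0,0,-4,0,1.1,0.4,0,0,0,-4,0,1.1,0.4,0,0,0,-2,0,0.7,0.4,0,0,0,0,0,0,0.4]}}

```text
t: 50.6
tool_pos: [0.608, 0.313, 0.1526]
tool_rot: [-1.374, 0.924, -0.911]
contact_force: [0.2, -0.4, -4.0]
opening: 0.0511
```

```bash
python3 - <<'E'
from sock import *
s=slot('low',-.082);plan(*s,.045,22.5);level()
E
```

```text
t=50.6 pos=[0.608  0.313  0.1526] yaw=22.4 tilt=0.56deg F=[ 0.2 -0.4 -4. ] op=0.0511 q6=-0.03 | tool d(cm)=[ 0.16 10.76  0.13] ry=-0.002 d after turn=[ 0.12 10.76  0.03]
level fix [ 0.009  0.    -0.004]
```

Emit:
{"op": "servo_tool", "data": {"commands": [0,0,0,0.15,2,0,0.4,0,0,0,0,4,0,0.4,0,0,0,0,3,0,0.4,0,0,0,0,1.2,0,0.4,0,0,0,0,0,0,0.4]}}

```text
t: 51.1
tool_pos: [0.6067, 0.3093, 0.0453]
tool_rot: [-1.378, 0.924, -0.911]
contact_force: [-0.0, -0.4, -3.2]
opening: 0.0514
```

```bash
python3 - <<'E'
from sock import *
s=slot('low',-.082);plan(*s,.029,22.5);level();traypos('p11')
E
```

```text
t=51.1 pos=[0.6067 0.3093 0.0453] yaw=22.4 tilt=0.66deg F=[-0.  -0.4 -3.2] op=0.0514 q6=-0.03 | tool d(cm)=[-0.17  1.62  0.32] ry=-0.001 d after turn=[-0.17  1.63  0.3 ]
level fix [ 0.011  0.    -0.002]
TCP in tray x -0.0357 y -0.0791
```

View pics/p11.png

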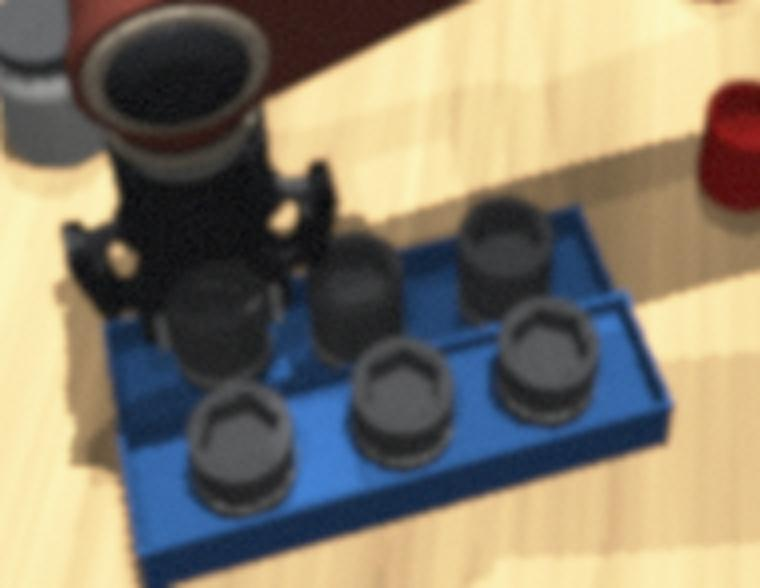

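Emit:
{"op": "servo_tool", "data": {"commands": [0.008,0,0,-0.1,0.8,0.3,0.4,0,0,0,0,0.5,0,0.4,0,0,0,0,0.4,0,0.4,0,0,0,0,0.3,0,0.4,0,0,0,0,0,0,0.4]}}

```text
t: 51.65
tool_pos: [0.614, 0.3126, 0.0314]
tool_rot: [-1.361, 0.913, -0.919]
contact_force: [-0.2, 0.9, -3.8]
opening: 0.0511
```

```bash
python3 - <<'E'
from sock import *
s=slot('low',-.082);plan(*s,.029,22.5);level();traypos('p11')
E
```

```text
t=51.6 pos=[0.614  0.3126 0.0314] yaw=22.4 tilt=0.51deg F=[-0.2  0.9 -3.8] op=0.0511 q6=-0.03 | tool d(cm)=[-0.14  0.23 -0.51] ry=-0.002 d after turn=[-0.14  0.24 -0.51]
level fix [-0.009  0.    -0.001]
TCP in tray x -0.0354 y -0.0871
```

Emit:
{"op": "servo_tool", "data": {"commands": [-0.008,0,0,-0.1,0.2,-0.4,0.4,0,0,0,0,0.2,0,0.4,0,0,0,0,0,0,0.5,0,0,0,0,0,0,0.6,0,0,0,0,0,0,0.65,0,0,0,0,-3,0,0.65,0,0,0,0,-5,0,0.65,0,0,0,0,-5,0,0.7,0,0,0,4,-3,-2,0.7,0,0,0,4,0,-4,0.7,0,0,0,4,0,-4,0.7,0,0,0,4,0,-4,0.7,0,0,0,4,0,-3,0.7,0,0,0,4,0,-2,0.7,0,0,0,0,0,0,0.7]}}

```text
t: 53.2
tool_pos: [0.5372, 0.0296, 0.204]
tool_rot: [-1.35, 0.89, -0.931]
contact_force: [0.3, 0.7, 0.4]
opening: 0.0596
```

```bash
python3 - <<'E'
from sock import *
traypos('p12');socks()
o=monitor.get_obs();print(o['t'],o['tool_pos'])
cv2.imwrite('pics/f_top.png',grab('top')['frame'][...,::-1])
cv2.imwrite('pics/f_side.png',grab('side')['frame'][...,::-1])
E
python3 e8.py e9
```

```text
TCP in tray x -0.2676 y 0.0923
px [269. 138.] xy [0.7183 0.152 ] r 0.0274 ztop 0.0751 n 33
px [185. 184.] xy [0.5791 0.3741] r 0.0262 ztop 0.0684 n 166
px [211. 176.] xy [0.6077 0.3114] r 0.0266 ztop 0.0692 n 154
px [222. 202.] xy [0.5366 0.2795] r 0.0262 ztop 0.0693 n 155
px [234. 231.] xy [0.4591 0.2483] r 0.0260 ztop 0.0687 n 157
53.3 [0.53763357 0.03306767 0.20390959]
53.4 [0.537 0.035 0.203]
top 0.2 42 mid [ 0.5317 -0.2229] zmax 0.219 z98 0.2172
top 0.24 64 mid [ 0.5343 -0.2238] zmax 0.2748 z98 0.2711
top 0.285 64 mid [ 0.5359 -0.228 ] zmax 0.3045 z98 0.3031
top knob 98 [ 0.5265 -0.3342  0.1655] [ 0.5509 -0.3134  0.1803]
torque [ 0.018 -0.013  0.059]
```

View pics/f_top.png

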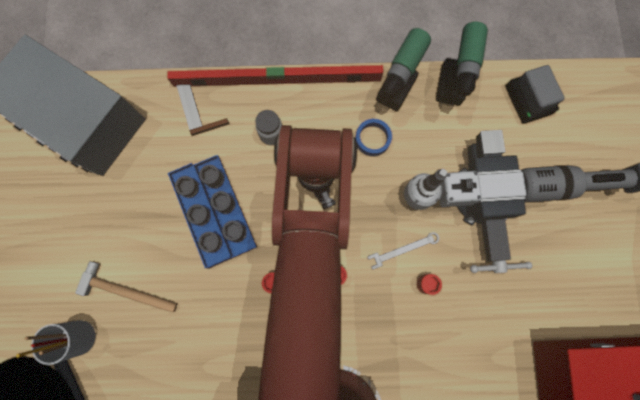

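View pics/f_side.png

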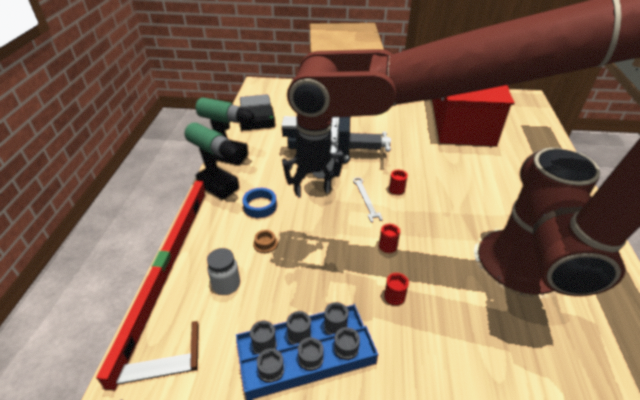

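```bash
python3 - <<'E'
from h import *
for n in('top','side'):
  A=[];B=[]
  for k in range(8):
    im=grab(n);W=pts(im);X=W[(abs(W[...,0]-.5365)<.03)&(abs(W[...,1]+.227)<.03)]
    t=X[(X[:,2]>.295)&(X[:,2]<.312)];A.append(t)
    r=np.hypot(X[:,0]-.5365,X[:,1]+.227);c=X[(r>.0175)&(r<.022)&(X[:,2]>.180)&(X[:,2]<.196)];B.append(c)
  A=np.vstack(A);B=np.vstack(B)
  if len(A): print(n,len(A),np.percentile(A[:,2],[50,75,90,97]).round(4)); h=np.histogram(A[:,2],bins=np.arange(.295,.313,.001));print(h[0])
  if len(B): print('collar',len(B),np.percentile(B[:,2],[50,75,90,97]).round(4))
# tray checks
from sock import *
for n,p in dict(s1=(.5791,.3741),s2=(.5034,.3405),s3=(.4316,.3097),l1=(.6077,.3114),l2=(.5366,.2795),l3=(.4591,.2483)).items():
    d=np.array(p)-T0;print(n,'x %.4f y %.4f'%(d@tx,d@ty))
E
```

```text
top 359 [0.3014 0.3025 0.3035 0.3044]
[12 15 10 13 24 67 85 66 50 11  4  2  0  0  0  0  0  0]
collar 562 [0.1879 0.1891 0.1901 0.1911]
s1 x 0.0347 y -0.0784
s2 x 0.0327 y 0.0044
s3 x 0.0317 y 0.0826
l1 x -0.0341 y -0.0808
l2 x -0.0364 y -0.0029
l3 x -0.0355 y 0.0807
```

Every check agrees. Extension top minus collar top is 113.7 mm against its 114 mm length, the knob has moved about 17.5 mm, and all the sockets are within 3 mm of their row lines. I'm handing it in.

```bash
python3 -c "
from h import *
print(ticket.finish_job())"
```

```text
the job is handed in; nothing more can be done
None
```

I finished the job and handed it in at about 54 s of the 210 s allowed. No verdict was reported.

**What I did**
- **Gear knob:** I pushed it until the teeth butted, at about 8 mm. Then I rocked the spindle about 0.5 rad by its collar until the knob snapped home.
- **Extension bar:** I pressed it onto the square drive to a hard stop.
- **Sockets:** I stood three long ones in the low row and three short ones in the raised row. The red look-alikes were left alone.

**Last checks**
- **Gear knob:** the pictures show about 17.5 mm of travel, against 16.5 mm needed.
- **Extension bar:** its top sits 113.7 mm above the collar top, against its 114 mm length, and it is about 1 mm off the spindle axis. The hard stop did not move when I pressed with 24 N. I could not see the ball, so its click is inferred from the full seating.
- **Sockets:** all six looked upright, within about 3 mm of their rows' middle lines, with level tops. Two of the short ones were hidden from the top camera in the last scan, so their figures come from an earlier measurement. The last side picture shows them still in place.
- **Other tools:** the tape roll, screw jar and spanner look unmoved in the last pictures. I did not measure them.

**What went wrong on the way**
- My first grip, on the square drive itself, seemed to slip, so I gripped the collar instead.
- My first grip on the extension's square top missed, so I gripped the shank instead.
- While travelling, the extension touched the drive with about 14 N. I lifted clear, lined it up again and it went on.

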